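# Pack the label drawer below its rim and slide it home under the lip

### The arm

A 6-joint arm with a two-finger parallel gripper is mounted at the origin on a cart in front of the work surface, level with it; the furniture and walls round the work are solid. World frame = base frame: x ahead of the robot, y to its left, z up, the work surface at z = 0. Lengths are in m, angles in rad, forces in N, time in s.
With the tool pointing down it reaches from about 0.15 to 0.775 m from the base axis. Payload 6.1 kg.
Tool frame: the origin (TCP) lies midway between the tips of the shut fingers; the grasp point (between the pads) lies 19 mm behind it; x points along the fingers, z is the direction in which the jaws open and shut, and the axes are right-handed (so a half turn about x gives the same grasp; the last joint's range is limited). The gripper opens to 85 mm and grips with 20 to 120 N. Pads are 22 mm wide; open, the fingers measure 114 mm over their backs; the gripper's body (76 mm by 85 mm) begins 54 mm behind the grasp point. The pads swing forward as they close: fully open they stand 13 mm farther back than shut.
Start: joints at [-1.335, 0.126, -0.04, 1.405, 0, 1.571], TCP at [0.123, -0.51, 0.231] pointing down, gripper open.
Joint ranges: [-2.72, 2.72], [-0.95, 1.95], [-1.27, 1.35], [-1.78, 2.02], [-1.46, 1.47], [-3.14, 3.14]. Speed limits (rad/s): [2.39, 2.39, 3.01, 3.14, 3.14, 3.14].

### API

Orientations are given as a unit quaternion [x, y, z, w].
In Python, from bench import env, optics gives the robot as it stands.
- The arm moves only by the tool drive_tool, never from a script. Its argument "commands" is a list of rows, each an object of numbers: "dx", "dy", "dz": the shift along the tool's x, y, z in mm; "wx", "wy", "wz": the turn, a rotation vector about the tool's x, y, z in rad. In form: [{"dx": .., "dy": .., "dz": .., "wx": .., "wy": .., "wz": ..}, ...]. A call has 1 to 20 rows; each row is the pose to reach, as a shift and turn from the pose commanded when the call began, along the tool's axes at that moment; what a row does not reach only later rows make up. A row lasts 1/8 s, in which the tool goes at most 62.5 mm and 10.7 degrees, less where a joint would pass 70% of its speed; a pose out of reach is approached as far as the arm can. A call with a gripper value outside its range is refused whole. "fingers" is the opening, from 0 (shut) to 1 (fully open), set as the call begins (left out, the last holds). The fingers move at their own pace and stop on an object; the grip force is fixed at half the most. Time passes only in rows, so rows that repeat a pose let the fingers close. It gives the time, the measured TCP pose, the force and the opening at its end, in the units of the state.
- env.get_state(): the state, without advancing time (a new reading comes with each control period).
- optics.get_image(name): name is "scene" or "top"; returns a dict with "img" (400x640x3 uint8, red, green, blue), "fx", "fy", "cx", "cy" (pixels), "dist" ([k1, k2, p1, p2, k3] as OpenCV has them; the pictures are not rectified), "world_from_camera" (4x4, takes a point from camera to world coordinates). Camera axes: x right, y up, looking along -z (the intrinsics and any distortion apply to the point x, -y, -z); pixel columns grow to the right and rows downward; lengths in m; the calibration is good to about 2 mm. A picture is of the moment at which its call begins. There is no depth.
- env.sign_off(): hands the job in, once; it reports no verdict.
The state is a dict: "t": time; "joint_pos": joint angles; "dq": joint speeds; "effort": joint torques, N m; "ee_pos": TCP position; "orientation": TCP orientation; "contact_force": force on the tool from outside, world axes, zero at the start; "ft_torque": the same for the moment, N m; "gripper_width": finger opening in m.
Only numpy, scipy, OpenCV 4.12 (cv2) and the standard library are available. Lean on these libraries where they do the work, as an engineer would, in place of code of your own. Each camera call takes 0.05 s, during which the arm holds its last target.

### The job

The drawer of the white desktop unit will not shut because one label roll has been dumped on top of another: stand that upper roll flat on the floor of the same bay, behind the lower one, and lay the grey stapler that lies near the masking tape flat in the empty middle bay, so that nothing stands above the drawer's rim. Leave the ink pad and clips in their bay and the masking tape where it lies. Then slide the drawer gently fully home, the lip of the unit sweeping closely over the rim to feel for anything proud: nothing in the drawer may catch on it.

Things in the scene. Friction and masses are not known exactly. Their poses are not given: they have to be found in the camera images.
- drawer (a joint): slide of the drawer in m: 0 = fully home, 0.200 = fully open (as at the start). It moves along the unit's own x axis, opening toward the robot side (-x of the unit), and resists with about 2 N of friction, so it stays where it is left.
- drawer_floor (a point): middle of the plywood drawer's inner floor, 14 mm above the desk; travels with it; x to its back, y left, z up. Inside 210 x 210 mm, rim 56 mm above the floor, walls 6 mm. Dividers along x (22 mm high, 3 thick) make three bays: right y -105..-33 mm (label rolls), middle -30..+22 (empty, for the stapler), left +25..+105 (ink pad, clips).
- stapler_bay (a point): middle of the floor of the middle bay (52 mm wide, 210 mm long along x), axes as drawer_floor
- roll_bay (a point): middle of the free place on the floor of the right bay, behind the lower label roll (35 mm behind the drawer's middle; bay 72 mm wide), axes as drawer_floor
- drawer_front (a point): middle of the flat outer face of the white drawer front, 34 mm above the desk; x points into the unit. The front is 244 mm wide, 14 mm thick and reaches from 4 to 71 mm above the desk; a flush aluminium profile edges its top. Push here to close.
- unit: the white desktop drawer unit, 236 mm deep, 244 mm wide, 85 mm high, fixed to the desk; origin on the desk under the middle of its front opening, x points to its back. A hand scanner (to 150 mm above the desk) and a marker lie on its top, 60 mm or more behind the front.
- top_panel: the unit's top panel, whose front edge with aluminium trim is the lip: its underside is 73 mm above the desk, 3 mm above the rim of the drawer, its top 85 mm. Origin and axes as the unit. With the drawer open the lip stands 95 mm behind the middle of drawer_floor.
- label_roll_b_mid (a point): centre (half-way up) of the upper white label roll: 54 mm diameter, 40 mm high, standing with its axis z upright; 60 g
- label_roll_a_mid (a point): centre (half-way up) of the lower label roll, equal in size, that stands on the floor at the front of the right bay and may stay there
- stapler_mid (a point): centre (25 mm above its underside) of the grey desk stapler on the near part of the right-hand desk (not the one far back beside the trimmer): 138 mm long along its own y, 34 mm wide in x at the foot (lowest 8 mm), 26 mm wide at the arm (28 to 50 mm above its underside), 50 mm high; about 0.22 kg. Grasp it across the arm.
- ink_pad: flat red and grey ink pad tin in the left bay, 72 x 106 mm, 16 mm high; origin at its underside
- clip_a: black fold-back clip in the left bay, 43 mm high with its wire handles, origin at its underside
- clip_b: smaller black fold-back clip in the left bay, 34 mm high, origin at its underside
- tape_mask: roll of masking tape lying on the desk near the stapler, about 103 mm across, 25 mm high, origin at its underside; to be left where it lies
- card_index: brown wooden card index box, fixed on the desk between the white unit and the stapler, about 330 mm long in world x, 191 mm wide in y, 145 mm high with a brush lying on top (to 160 mm); origin at its underside; carry things over it
Mind the look-alikes: they are no part of the job. What is shaped like the part that bears label_roll_b_mid but black or pink is not meant.

How it is judged:
By the outcome, as a careful person would: the job done as asked, in the order asked, and still so for the second after the job is handed in, with the robot touching nothing.
It also fails if it takes over 70 s, if anything falls off the work surface, if the arm or the gripper's body presses on something with over 40 N, if the wrist force passes 120 N, or if a joint passes its speed limit or range.

## Working session

There is one attempt and no reset: what is moved stays moved. The work goes in short steps, Python scripts to look and compute and a tool call to move; the robot and the scene stay as the last step left them, time stands still between calls to the robot, and variables do not carry over. Pictures are saved under pics/ and viewed, and the job is handed in when it is done.

Besides the shell and the picture viewer there is one more tool, called after ">>>" by a JSON object that holds its "name" and its "arguments". drive_tool: Moves the arm, as the interface text tells. Its arguments: {"type":"object","properties":{"commands":{"type":"array"},"fingers":{"type":"number"}},"required":["commands"]}

```bash
ls; mkdir -p pics; python3 - <<'E'
from bench import env, optics
import cv2
s=env.get_state()
for k in s: print(k,s[k])
for n in("scene","top"):
    d=optics.get_image(n); cv2.imwrite(f"pics/{n}0.png",d["img"][:,:,::-1])
    print(n,[d[k] for k in("fx","fy","cx","cy","dist")]);print(d["world_from_camera"])
E
```

```text
pics
t 0.0
joint_pos [-1.33495684e+00  1.26387658e-01 -4.06043001e-02  1.40541169e+00
  2.54151343e-05  1.57081994e+00]
dq [ 0.00088086 -0.00029718  0.00180859 -0.00072836 -0.00080425 -0.0015574 ]
effort [-2.18487425e-03 -4.35918760e+01  3.52917588e+01  1.74357346e-02
 -1.68946931e-04 -6.21802855e-06]
ee_pos [ 0.1225824  -0.5100658   0.23052616]
orientation [ 0.43806967  0.55578649 -0.43735203  0.55490498]
contact_force [ 0.00079757 -0.08559534 -0.05936393]
ft_torque [-0.01704846 -0.02195578 -0.00135893]
gripper_width 0.08493298032349092
scene [486.91868863591367, 486.91868863591367, 316.7816983039673, 198.78750630376004, array([0.01610266, 0.        , 0.        , 0.        , 0.        ])]
[[ 0.84983521  0.31099501 -0.42551407 -0.00317757]
 [-0.52704017  0.4969144  -0.68942348 -1.02556311]
 [-0.00296319  0.81015936  0.58620221  0.92635574]
 [ 0.          0.          0.          1.        ]]
top [442.24281933775603, 442.24281933775603, 321.7812470708866, 193.47931576373355, array([-0.05969426,  0.        ,  0.        ,  0.        ,  0.        ])]
[[-0.04865629  0.97630605 -0.21085317  0.34824528]
 [-0.99880212 -0.04646314  0.01534605  0.00928345]
 [ 0.00518554  0.21134727  0.97739728  1.31059889]
 [ 0.          0.          0.          1.        ]]
```

View pics/scene0.png

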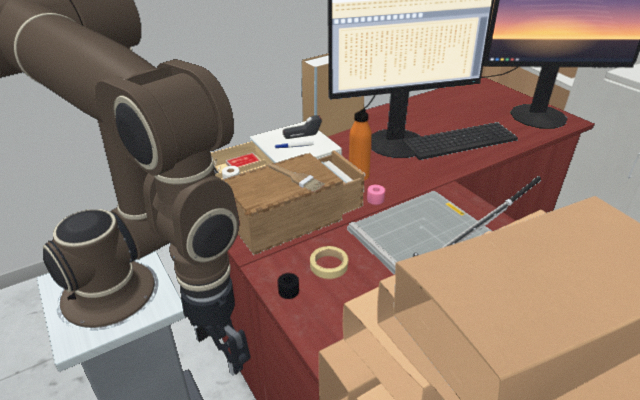

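View pics/top0.png

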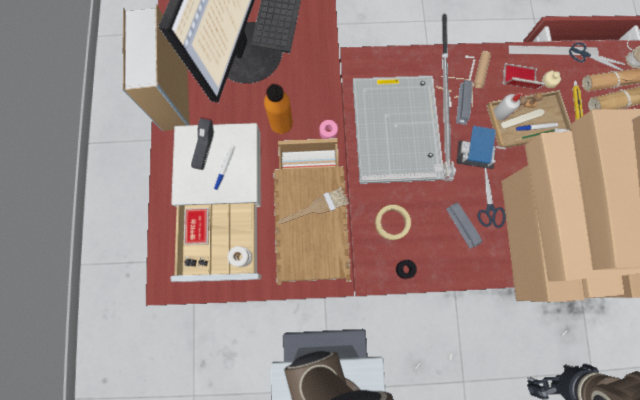

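The top view shows the drawer at (215,240) with the rolls at (240,257). The near stapler is at (463,226), the masking tape at (393,222) and the card index at (312,225). I'll zoom in on these.

```bash
cat > h.py <<'E'
import numpy as np, cv2
from bench import env, optics
def cam(n):
    d=optics.get_image(n); return d
def K(d): return np.array([[d["fx"],0,d["cx"]],[0,d["fy"],d["cy"]],[0,0,1.]])
F=np.diag([1,-1,-1.])
def p2w(d,uv,z):
    uv=np.array(uv,float).reshape(-1,1,2)
    n=cv2.undistortPoints(uv,K(d),np.array(d["dist"])).reshape(-1,2)
    M=np.array(d["world_from_camera"]);r=np.c_[n,np.ones(len(n))]@F@M[:3,:3].T
    o=M[:3,3]; return o+r*((np.broadcast_to(z,len(n))-o[2])/r[:,2])[:,None]
def w2p(d,P):
    M=np.array(d["world_from_camera"]);c=(np.array(P,float).reshape(-1,3)-M[:3,3])@M[:3,:3]@F
    return cv2.projectPoints(c.reshape(-1,1,3),np.zeros(3),np.zeros(3),K(d),np.array(d["dist"]))[0].reshape(-1,2)
def crop(d,x0,y0,w,h,s,name,pts=None):
    im=d["img"][y0:y0+h,x0:x0+w,::-1]; im=cv2.resize(im,None,fx=s,fy=s,interpolation=cv2.INTER_CUBIC)
    if pts is not None:
        for p in w2p(d,pts):
            cv2.circle(im,(int((p[0]-x0+.5)*s),int((p[1]-y0+.5)*s)),3,(0,255,0),1)
    cv2.imwrite("pics/"+name,im)
E
python3 - <<'E'
from h import *
d=cam("top"); crop(d,165,115,100,170,3.5*1,"c1.png"); crop(d,165,195,100,90,6.5,"c1b.png"); crop(d,370,190,130,100,6,"c2.png")
E
```

```text
(no output)
```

View pics/c1b.png

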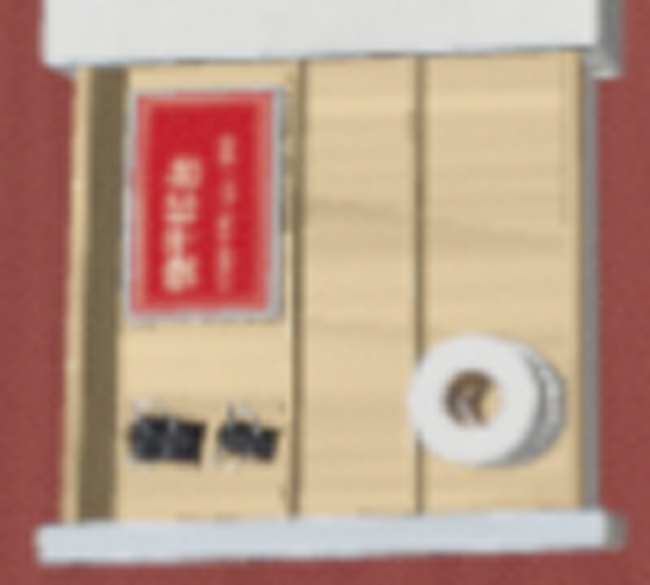

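View pics/c2.png

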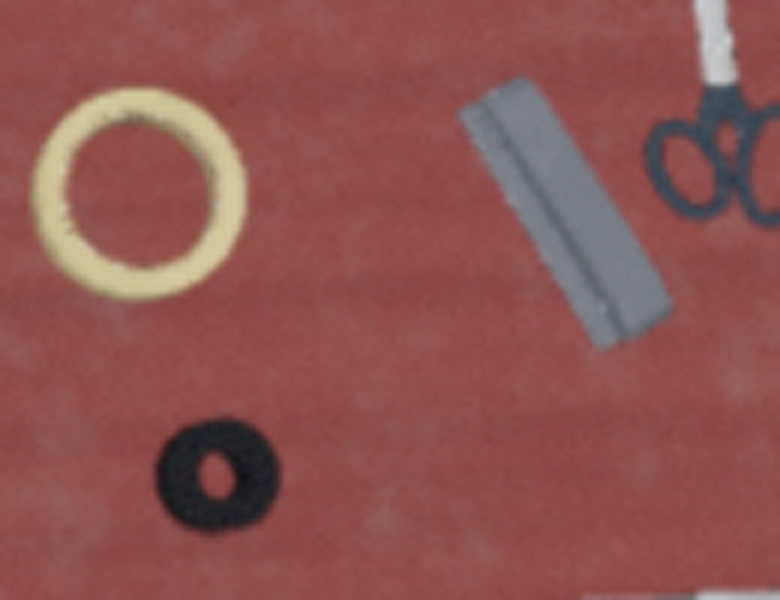

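```bash
python3 - <<'E'
from h import *
d=cam("top")
def c(X,Y,x0,y0,s): return [x0+(X+.5)/s-.5,y0+(Y+.5)/s-.5]
A=lambda pts,z:print(np.round(p2w(d,[c(X,Y,165,195,6.5) for X,Y in pts],z),4).tolist())
print("front top TL,TR,BR,BL");A([(37,527),(612,512),(620,543),(40,562)],.071)
print("lip");A([(47,70),(600,50)],.085)
print("roll b top");A([(472,400)],.094);A([(410,400),(537,400),(472,335),(472,465)],.094)
print("divs");A([(303,62),(293,517),(422,60),(418,512)],.036)
B=lambda pts,z:print(np.round(p2w(d,[c(X,Y,370,190,6) for X,Y in pts],z),4).tolist())
print("stapler top: TL,TR,BR,BL");B([(487,95),(523,77),(673,308),(625,340)],.05)
print("foot");B([(458,112),(602,350)],.008)
print("tape");B([(140,193)],.025)
print("black");B([(218,475)],.04)
E
python3 - <<'E'
from h import *
d=cam("scene"); crop(d,200,115,170,140,4.5,"c3.png")
E
```

```text
front top TL,TR,BR,BL
[[0.4025, 0.4214, 0.071], [0.3982, 0.1751, 0.071], [0.385, 0.1719, 0.071], [0.3877, 0.4199, 0.071]]
lip
[[0.5985, 0.4162, 0.085], [0.596, 0.1744, 0.085]]
roll b top
[[0.4465, 0.23, 0.094]]
[[0.4477, 0.2562, 0.094], [0.4453, 0.2026, 0.094], [0.4739, 0.2297, 0.094], [0.4194, 0.2303, 0.094]]
divs
[[0.6067, 0.3157, 0.036], [0.4036, 0.3198, 0.036], [0.6051, 0.2616, 0.036], [0.4034, 0.2648, 0.036]]
stapler top: TL,TR,BR,BL
[[0.5667, -0.3848, 0.05], [0.5747, -0.4035, 0.05], [0.4587, -0.4639, 0.05], [0.4447, -0.4387, 0.05]]
foot
[[0.566, -0.3823, 0.008], [0.4436, -0.4415, 0.008]]
tape
[[0.5307, -0.2158, 0.025]]
black
[[0.3918, -0.2394, 0.04]]
```

View pics/c3.png

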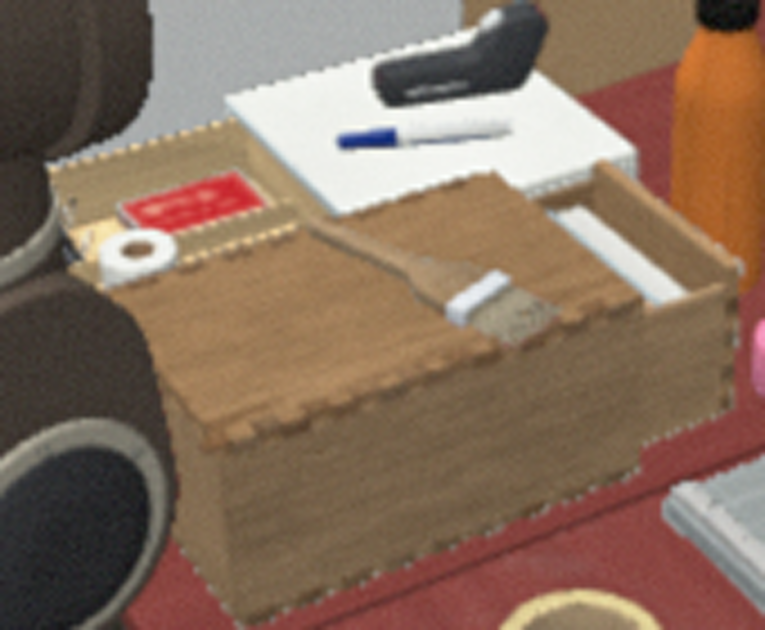

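```bash
cat >> h.py <<'E'
from scipy.optimize import least_squares
def c(X,Y,x0,y0,s): return [x0+(X+.5)/s-.5,y0+(Y+.5)/s-.5]
def rt(p,L): 
    L=np.array(L,float);co,si=np.cos(p[2]),np.sin(p[2])
    return np.c_[p[0]+co*L[:,0]-si*L[:,1],p[1]+si*L[:,0]+co*L[:,1],L[:,2]]
def fit(d,L,uv,p0):
    r=least_squares(lambda p:(w2p(d,rt(p,L))-uv).ravel(),p0,loss="soft_l1"); return r.x,(w2p(d,rt(r.x,L))-uv)
E
python3 - <<'E'
from h import *
d=cam("top")
# drawer model, origin drawer floor mid (world z)
L=[(-.119,.122,.071),(-.119,-.122,.071),(-.105,.122,.071),(-.105,-.122,.071),(.095,.122,.085),(.095,-.122,.085),
 (.1,.0235,.036),(-.105,.0235,.036),(.1,-.0315,.036),(-.105,-.0315,.036)]
X=[(40,562),(620,543),(37,527),(612,512),(47,70),(600,50),(303,62),(293,517),(422,60),(418,512)]
uv=np.array([c(a,b,165,195,6.5) for a,b in X])
p,r=fit(d,L,uv,[.505,.297,0]);print("drawer",p.round(4));print(r.round(1).tolist())
# overlay
g=[]
t=np.linspace(-1,1,41)
for y in(.0235,-.0315): g+=[(.105*a,y,.036) for a in t]
for y in(.111,-.111,.105,-.105): g+=[(.105*a,y,.07) for a in t]
for x in(-.119,-.105): g+=[(x,.122*a,.071) for a in t]
g+=[(.095,.122*a,.085) for a in t]
g=rt(p,g)
ang=np.linspace(0,6.28,40)
rb=np.c_[.4465+.027*np.cos(ang),.23+.027*np.sin(ang),0*ang+.094]
crop(d,165,195,100,90,6.5,"o1.png",np.r_[g,rb]); 
L=[(-.013,.069,.05),(.013,.069,.05),(.013,-.069,.05),(-.013,-.069,.05)] 
# own y along (.9,.43): yaw = -64deg ; x axis = (.43,-.9)
X=[(487,95),(523,77),(673,308),(625,340)]
uv=np.array([c(a,b,370,190,6) for a,b in X])
q,r=fit(d,L,uv,[.511,-.423,-1.12]);print("stapler",q.round(4),r.round(1).tolist())
g=[]
for w,z in((.013,.05),(.017,.0),(.017,.008)):
  g+=[(s*w,.069*a,z) for a in t for s in(-1,1)]+[(w*a,s*.069,z) for a in t for s in(-1,1)]
crop(d,370,190,130,100,6,"o2.png",rt(q,g))
print(env.get_state()["ee_pos"])
E
```

```text
drawer [ 0.5055  0.2954 -0.0134]
[[0.3, -0.2], [-1.1, 0.1], [1.0, 0.1], [0.1, -0.3], [0.1, -1.3], [0.8, -1.0], [-0.6, 0.3], [-0.1, 1.0], [-0.3, 0.0], [-0.1, 1.2]]
stapler [ 0.5114 -0.4224 -1.1249] [[-1.4, -0.4], [0.1, -1.5], [0.2, 1.4], [0.6, 0.4]]
[ 0.12262509 -0.51034695  0.23103993]
```

View pics/o1.png

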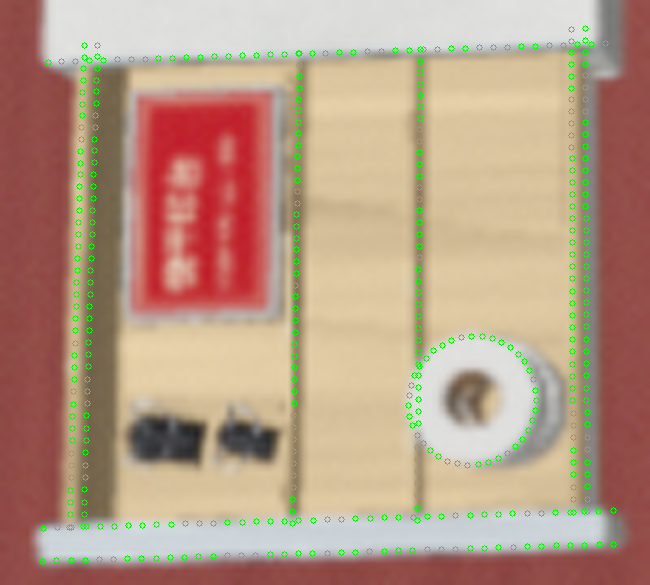

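View pics/o2.png

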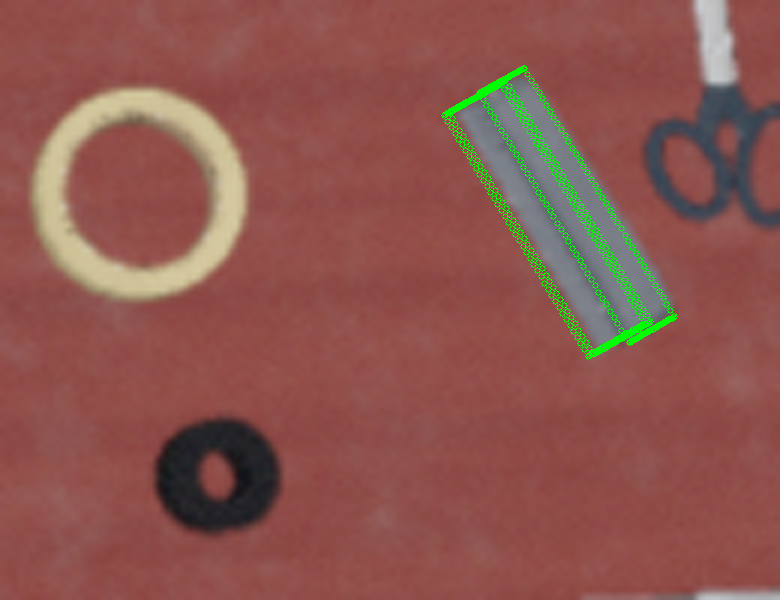

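```bash
cat >> h.py <<'E'
from scipy.spatial.transform import Rotation as Ro
def pose():
    s=env.get_state(); return np.array(s["ee_pos"]),Ro.from_quat(s["orientation"]),s
def phi(R): z=R.as_matrix()[:,2]; return np.arctan2(z[1],z[0])
def goal(ph):
    x=np.array([0,0,-1.]);z=np.array([np.cos(ph),np.sin(ph),0]);return Ro.from_matrix(np.c_[x,np.cross(z,x),z])
def delta(targets):
    p,R,s=pose(); print("t",s["t"],"p",p.round(4),"phi",phi(R).round(4),"tilt",R.as_matrix()[:,0].round(4),"q",np.round(s["joint_pos"],2),"w",round(s["gripper_width"],4),"F",np.round(s["contact_force"],1))
    for x,y,z,ph in targets:
        G=min((goal(ph),goal(ph+np.pi)),key=lambda g:(R.inv()*g).magnitude())
        print((x,y,z),"d mm",((R.inv().apply(np.array([x,y,z])-p))*1000).round(1),"w",(R.inv()*G).as_rotvec().round(3))
E
python3 - <<'E'
from h import *
d=cam("top")
print(p2w(d,[c(563,400,165,195,6.5),c(500,467,165,195,6.5)],.054))
delta([(.447,.23,.25,-.0134),(.447,.23,.25,-.0134+np.pi/2)])
M=pose()[1].as_matrix();print(M.round(2))
E
```

```text
[[0.44793246 0.19762095 0.054     ]
 [0.42029447 0.22545045 0.054     ]]
t 0.35 p [ 0.1226 -0.5104  0.2311] phi -1.335 tilt [-1.e-04  3.e-04 -1.e+00] q [-1.33  0.13 -0.04  1.41 -0.    1.57] w 0.0853 F [ 0.1 -0.1 -0.1]
(0.447, 0.23, 0.25) d mm [ -18.7  488.4 -644.1] w [-1.322 -0.    -0.   ]
(0.447, 0.23, 0.25) d mm [ -18.7  488.4 -644.1] w [ 0.249 -0.     0.   ]
[[-0.    0.97  0.23]
 [ 0.    0.23 -0.97]
 [-1.   -0.   -0.  ]]
```

>>> {"name": "drive_tool", "arguments": {"commands": [{"dx": -18.7, "dy": 488.4, "dz": -644.1, "wx": -1.322}, {"dx": -18.7, "dy": 488.4, "dz": -644.1, "wx": -1.322}, {"dx": -18.7, "dy": 488.4, "dz": -644.1, "wx": -1.322}, {"dx": -18.7, "dy": 488.4, "dz": -644.1, "wx": -1.322}, {"dx": -18.7, "dy": 488.4, "dz": -644.1, "wx": -1.322}, {"dx": -18.7, "dy": 488.4, "dz": -644.1, "wx": -1.322}, {"dx": -18.7, "dy": 488.4, "dz": -644.1, "wx": -1.322}, {"dx": -18.7, "dy": 488.4, "dz": -644.1, "wx": -1.322}, {"dx": -18.7, "dy": 488.4, "dz": -644.1, "wx": -1.322}, {"dx": -18.7, "dy": 488.4, "dz": -644.1, "wx": -1.322}, {"dx": -18.7, "dy": 488.4, "dz": -644.1, "wx": -1.322}, {"dx": -18.7, "dy": 488.4, "dz": -644.1, "wx": -1.322}, {"dx": -18.7, "dy": 488.4, "dz": -644.1, "wx": -1.322}, {"dx": -18.7, "dy": 488.4, "dz": -644.1, "wx": -1.322}, {"dx": -18.7, "dy": 488.4, "dz": -644.1, "wx": -1.322}, {"dx": -18.7, "dy": 488.4, "dz": -644.1, "wx": -1.322}, {"dx": -18.7, "dy": 488.4, "dz": -644.1, "wx": -1.322}], "fingers": 0.74}}

```text
schema error: expected keys dx, dy, dz, wx, wy, wz
```

```bash
python3 - <<'E'
from h import *
delta([(.4475,.23,.12,-.0134),(.4475,.23,.070,-.0134)])
E
```

```text
t 0.35 p [ 0.1226 -0.5104  0.2311] phi -1.335 tilt [-1.e-04  3.e-04 -1.e+00] q [-1.33  0.13 -0.04  1.41 -0.    1.57] w 0.0853 F [ 0.1 -0.1 -0.1]
(0.4475, 0.23, 0.12) d mm [ 111.3  488.9 -644. ] w [-1.322 -0.    -0.   ]
(0.4475, 0.23, 0.07) d mm [ 161.3  488.9 -644. ] w [-1.322 -0.    -0.   ]
```

>>> {"name": "drive_tool", "arguments": {"commands": [{"dx": -18.7, "dy": 488.4, "dz": -644.1, "wx": -1.322, "wy": 0, "wz": 0}, {"dx": -18.7, "dy": 488.4, "dz": -644.1, "wx": -1.322, "wy": 0, "wz": 0}, {"dx": -18.7, "dy": 488.4, "dz": -644.1, "wx": -1.322, "wy": 0, "wz": 0}, {"dx": -18.7, "dy": 488.4, "dz": -644.1, "wx": -1.322, "wy": 0, "wz": 0}, {"dx": -18.7, "dy": 488.4, "dz": -644.1, "wx": -1.322, "wy": 0, "wz": 0}, {"dx": -18.7, "dy": 488.4, "dz": -644.1, "wx": -1.322, "wy": 0, "wz": 0}, {"dx": -18.7, "dy": 488.4, "dz": -644.1, "wx": -1.322, "wy": 0, "wz": 0}, {"dx": -18.7, "dy": 488.4, "dz": -644.1, "wx": -1.322, "wy": 0, "wz": 0}, {"dx": -18.7, "dy": 488.4, "dz": -644.1, "wx": -1.322, "wy": 0, "wz": 0}, {"dx": -18.7, "dy": 488.4, "dz": -644.1, "wx": -1.322, "wy": 0, "wz": 0}, {"dx": -18.7, "dy": 488.4, "dz": -644.1, "wx": -1.322, "wy": 0, "wz": 0}, {"dx": -18.7, "dy": 488.4, "dz": -644.1, "wx": -1.322, "wy": 0, "wz": 0}, {"dx": -18.7, "dy": 488.4, "dz": -644.1, "wx": -1.322, "wy": 0, "wz": 0}, {"dx": -18.7, "dy": 488.4, "dz": -644.1, "wx": -1.322, "wy": 0, "wz": 0}, {"dx": -18.7, "dy": 488.4, "dz": -644.1, "wx": -1.322, "wy": 0, "wz": 0}, {"dx": -18.7, "dy": 488.4, "dz": -644.1, "wx": -1.322, "wy": 0, "wz": 0}, {"dx": -18.7, "dy": 488.4, "dz": -644.1, "wx": -1.322, "wy": 0, "wz": 0}], "fingers": 0.74}}

```text
t: 2.48
ee_pos: [0.4469, 0.2289, 0.2506]
orientation: [0.005, 0.707, -0.005, 0.707]
contact_force: [-0.3, 0.1, 0.0]
gripper_width: 0.0631
```

```bash
python3 - <<'E'
from h import *
delta([(.4475,.23,.12,-.0134),(.4475,.23,.070,-.0134)])
E
```

```text
t 2.475 p [0.4469 0.2289 0.2506] phi -0.0145 tilt [ 8.e-04  4.e-04 -1.e+00] q [ 0.47  0.08 -0.05  1.44 -0.    2.06] w 0.0631 F [-0.3  0.1  0. ]
(0.4475, 0.23, 0.12) d mm [130.6   1.1   0.5] w [-0.001  0.001 -0.   ]
(0.4475, 0.23, 0.07) d mm [180.6   1.1   0.5] w [-0.001  0.001 -0.   ]
```

>>> {"name": "drive_tool", "arguments": {"commands": [{"dx": 60, "dy": 1, "dz": 0.5, "wx": 0, "wy": 0, "wz": 0}, {"dx": 110, "dy": 1, "dz": 0.5, "wx": 0, "wy": 0, "wz": 0}, {"dx": 140, "dy": 1, "dz": 0.5, "wx": 0, "wy": 0, "wz": 0}, {"dx": 160, "dy": 1, "dz": 0.5, "wx": 0, "wy": 0, "wz": 0}, {"dx": 172, "dy": 1, "dz": 0.5, "wx": 0, "wy": 0, "wz": 0}, {"dx": 181, "dy": 1, "dz": 0.5, "wx": 0, "wy": 0, "wz": 0}, {"dx": 181, "dy": 1, "dz": 0.5, "wx": 0, "wy": 0, "wz": 0}, {"dx": 181, "dy": 1, "dz": 0.5, "wx": 0, "wy": 0, "wz": 0}]}}

```text
t: 3.48
ee_pos: [0.448, 0.2311, 0.0698]
orientation: [0.005, 0.707, -0.004, 0.707]
contact_force: [0.3, 0.2, 0.4]
gripper_width: 0.0631
```

```bash
python3 - <<'E'
from h import *
delta([(.4475,.23,.070,-.0134)])
d=cam("scene"); crop(d,200,115,170,140,4.5,"s1.png")
d=cam("top"); crop(d,165,195,100,90,6.5,"t1.png")
E
```

```text
t 3.475 p [0.448  0.2311 0.0698] phi -0.0131 tilt [ 1.1e-03  6.0e-04 -1.0e+00] q [ 0.48  0.14 -0.39  1.05  0.    2.06] w 0.0631 F [0.3 0.2 0.4]
(0.4475, 0.23, 0.07) d mm [-0.2 -1.1 -0.5] w [ 0.     0.001 -0.001]
```

View pics/s1.png

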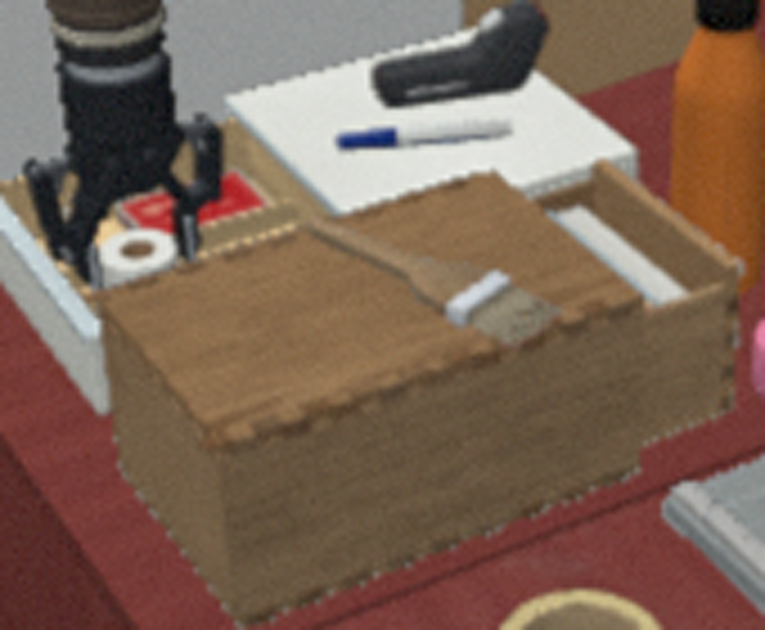

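View pics/t1.png

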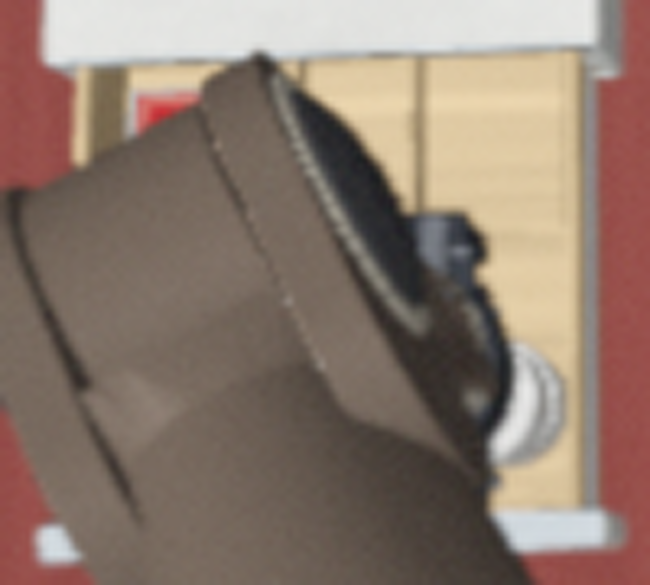

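>>> {"name": "drive_tool", "arguments": {"commands": [{"dx": 0, "dy": -0.5, "dz": 0, "wx": 0, "wy": 0, "wz": 0}, {"dx": 0, "dy": -0.5, "dz": 0, "wx": 0, "wy": 0, "wz": 0}, {"dx": 0, "dy": -0.5, "dz": 0, "wx": 0, "wy": 0, "wz": 0}, {"dx": 0, "dy": -0.5, "dz": 0, "wx": 0, "wy": 0, "wz": 0}, {"dx": 0, "dy": -0.5, "dz": 0, "wx": 0, "wy": 0, "wz": 0}, {"dx": 0, "dy": -0.5, "dz": 0, "wx": 0, "wy": 0, "wz": 0}], "fingers": 0.3}}

```text
t: 4.32
ee_pos: [0.4483, 0.2309, 0.0701]
orientation: [0.005, 0.706, -0.004, 0.708]
contact_force: [-0.7, -0.3, 5.8]
gripper_width: 0.0518
```

>>> {"name": "drive_tool", "arguments": {"commands": [{"dx": -10, "dy": 0, "dz": 0, "wx": 0, "wy": 0, "wz": 0}, {"dx": -30, "dy": 0, "dz": 0, "wx": 0, "wy": 0, "wz": 0}, {"dx": -50, "dy": 0, "dz": 0, "wx": 0, "wy": 0, "wz": 0}, {"dx": -60, "dy": 0, "dz": 0, "wx": 0, "wy": 0, "wz": 0}, {"dx": -60, "dy": 0, "dz": 0, "wx": 0, "wy": 0, "wz": 0}, {"dx": -60, "dy": 0, "dz": 0, "wx": 0, "wy": 0, "wz": 0}]}}

```text
t: 5.08
ee_pos: [0.4472, 0.2302, 0.1283]
orientation: [0.004, 0.707, -0.005, 0.707]
contact_force: [-0.3, -0.8, -0.3]
gripper_width: 0.0521
```

```bash
python3 - <<'E'
from h import *
delta([(.532,.226,.130,-.0134),(.532,.226,.031,-.0134)])
d=cam("scene"); crop(d,200,115,170,140,4.5,"s2.png")
d=cam("top"); crop(d,165,195,100,90,6.5,"t2.png")
E
```

```text
t 5.075 p [0.4472 0.2302 0.1283] phi -0.013 tilt [-1.e-03 -5.e-04 -1.e+00] q [ 0.48  0.11 -0.29  1.18 -0.    2.06] w 0.0521 F [-0.3 -0.8 -0.3]
(0.532, 0.226, 0.13) d mm [-1.8 -3.1 84.9] w [ 0.    -0.001  0.001]
(0.532, 0.226, 0.031) d mm [97.2 -3.1 85. ] w [ 0.    -0.001  0.001]
```

View pics/s2.png

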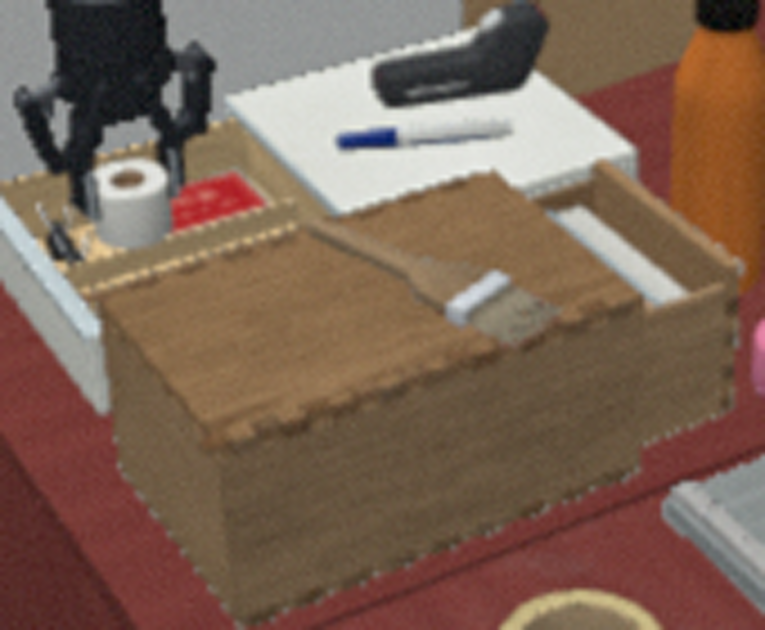

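View pics/t2.png

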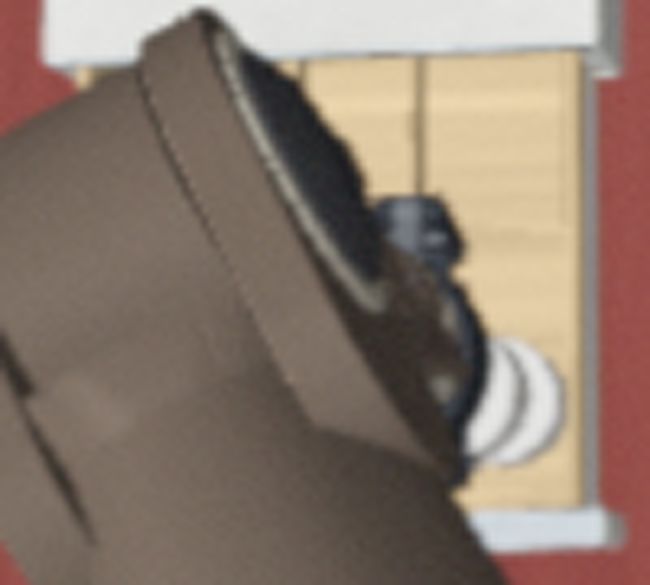

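>>> {"name": "drive_tool", "arguments": {"commands": [{"dx": 0, "dy": -3, "dz": 45, "wx": 0, "wy": 0, "wz": 0}, {"dx": 0, "dy": -3, "dz": 85, "wx": 0, "wy": 0, "wz": 0}, {"dx": 0, "dy": -3, "dz": 85, "wx": 0, "wy": 0, "wz": 0}, {"dx": 0, "dy": -3, "dz": 85, "wx": 0, "wy": 0, "wz": 0}, {"dx": 25, "dy": -3, "dz": 85, "wx": 0, "wy": 0, "wz": 0}, {"dx": 50, "dy": -3, "dz": 85, "wx": 0, "wy": 0, "wz": 0}, {"dx": 68, "dy": -3, "dz": 85, "wx": 0, "wy": 0, "wz": 0}, {"dx": 80, "dy": -3, "dz": 85, "wx": 0, "wy": 0, "wz": 0}, {"dx": 88, "dy": -3, "dz": 85, "wx": 0, "wy": 0, "wz": 0}, {"dx": 93, "dy": -3, "dz": 85, "wx": 0, "wy": 0, "wz": 0}, {"dx": 93, "dy": -3, "dz": 85, "wx": 0, "wy": 0, "wz": 0}]}}

```text
t: 6.55
ee_pos: [0.5325, 0.2263, 0.0361]
orientation: [0.005, 0.707, -0.005, 0.707]
contact_force: [-0.3, 0.3, -1.1]
gripper_width: 0.0521
```

```bash
python3 - <<'E'
from h import *
delta([(.532,.226,.030,-.0134)])
d=cam("scene"); crop(d,200,115,170,140,4.5,"s3.png")
E
```

```text
t 6.55 p [0.5325 0.2263 0.0361] phi -0.013 tilt [ 0.e+00  1.e-04 -1.e+00] q [ 0.4   0.29 -0.27  1.01  0.    1.99] w 0.0521 F [-0.3  0.3 -1.1]
(0.532, 0.226, 0.03) d mm [ 6.1 -0.3 -0.5] w [ 0.  0. -0.]
```

View pics/s3.png

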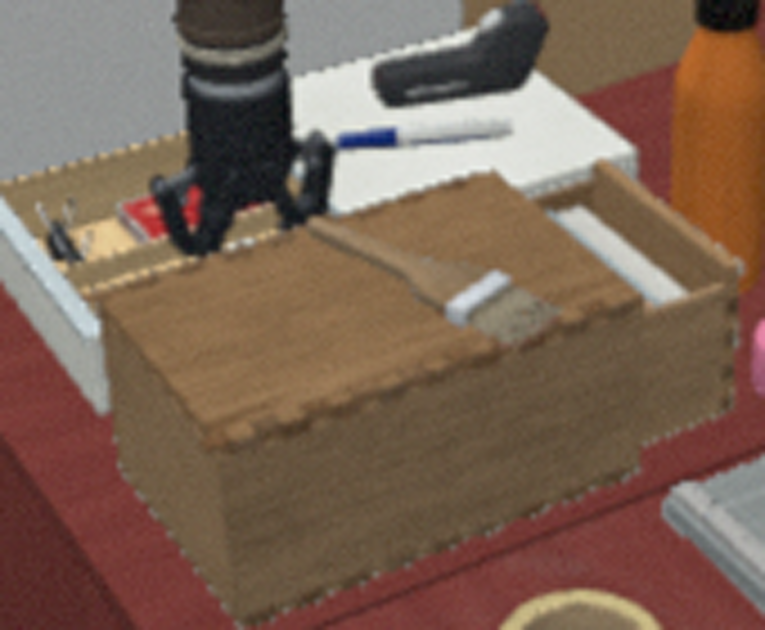

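>>> {"name": "drive_tool", "arguments": {"commands": [{"dx": 2, "dy": 0, "dz": 0, "wx": 0, "wy": 0, "wz": 0}, {"dx": 4, "dy": 0, "dz": 0, "wx": 0, "wy": 0, "wz": 0}, {"dx": 5, "dy": 0, "dz": 0, "wx": 0, "wy": 0, "wz": 0}, {"dx": 5.5, "dy": 0, "dz": 0, "wx": 0, "wy": 0, "wz": 0}, {"dx": 5.5, "dy": 0, "dz": 0, "wx": 0, "wy": 0, "wz": 0}]}}

```text
t: 7.22
ee_pos: [0.5325, 0.2263, 0.0305]
orientation: [0.005, 0.707, -0.005, 0.707]
contact_force: [-0.2, -0.4, -0.7]
gripper_width: 0.0521
```

>>> {"name": "drive_tool", "arguments": {"commands": [{"dx": 0.7, "dy": 0, "dz": 0, "wx": 0, "wy": 0, "wz": 0}, {"dx": 1.3, "dy": 0, "dz": 0, "wx": 0, "wy": 0, "wz": 0}, {"dx": 1.3, "dy": 0, "dz": 0, "wx": 0, "wy": 0, "wz": 0}]}}

```text
t: 7.6
ee_pos: [0.5328, 0.2263, 0.0301]
orientation: [0.005, 0.707, -0.005, 0.707]
contact_force: [-2.1, -0.4, 5.2]
gripper_width: 0.0519
```

Floor contact: 5 N at the expected height. I'll release a little and lift.

>>> {"name": "drive_tool", "arguments": {"commands": [{"dx": -0.8, "dy": 0, "dz": 0, "wx": 0, "wy": 0, "wz": 0}, {"dx": -0.8, "dy": 0, "dz": 0, "wx": 0, "wy": 0, "wz": 0}, {"dx": -0.8, "dy": 0, "dz": 0, "wx": 0, "wy": 0, "wz": 0}, {"dx": -0.8, "dy": 0, "dz": 0, "wx": 0, "wy": 0, "wz": 0}, {"dx": -10, "dy": 0, "dz": 0, "wx": 0, "wy": 0, "wz": 0}, {"dx": -40, "dy": 0, "dz": 0, "wx": 0, "wy": 0, "wz": 0}, {"dx": -100, "dy": 0, "dz": 0, "wx": 0, "wy": 0, "wz": 0}, {"dx": -160, "dy": 0, "dz": 0, "wx": 0, "wy": 0, "wz": 0}, {"dx": -220, "dy": 0, "dz": 0, "wx": 0, "wy": 0, "wz": 0}, {"dx": -220, "dy": 0, "dz": 0, "wx": 0, "wy": 0, "wz": 0}], "fingers": 0.72}}

```text
t: 8.85
ee_pos: [0.5344, 0.2271, 0.2558]
orientation: [0.006, 0.704, -0.003, 0.71]
contact_force: [-0.0, 0.3, -0.1]
gripper_width: 0.0614
```

```bash
python3 - <<'E'
from h import *
delta([(.5115,-.4235,.25,-1.1249),(.5115,-.4235,.25,-1.1249+np.pi)])
d=cam("top"); crop(d,165,195,100,90,6.5,"t4.png")
d=cam("scene"); crop(d,200,115,170,140,4.5,"s4.png")
E
```

```text
t 8.85 p [0.5344 0.2271 0.2558] phi -0.013 tilt [ 0.0095  0.004  -0.9999] q [ 0.4   0.23  0.14  1.47 -0.    1.99] w 0.0614 F [-0.   0.3 -0.1]
(0.5115, -0.4235, 0.25) d mm [   3.  -650.9  -14.5] w [ 1.112  0.006 -0.009]
(0.5115, -0.4235, 0.25) d mm [   3.  -650.9  -14.5] w [ 1.112  0.006 -0.009]
```

View pics/s4.png

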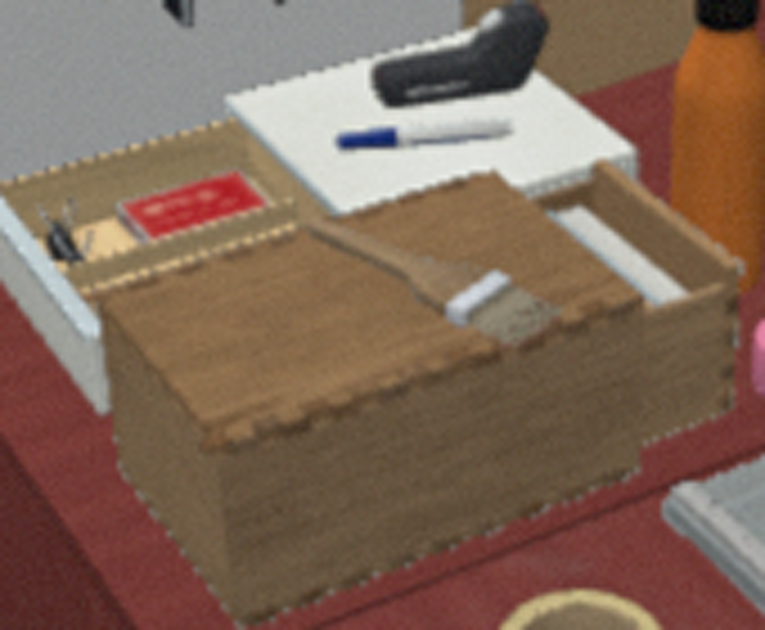

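View pics/t4.png

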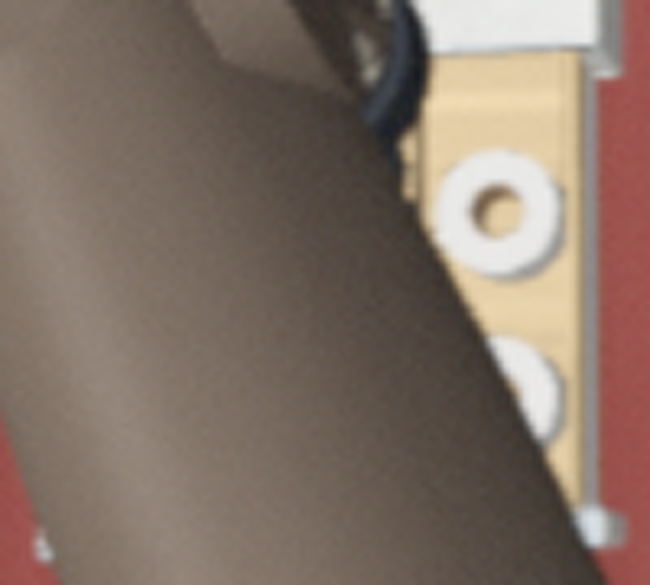

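```bash
python3 - <<'E'
from h import *
p,R,s=pose(); print((R.inv()*goal(2.017)).as_rotvec())
d=cam("top"); e=p2w(d,[(505,175),(515,300),(480,195)],.15);print(e)
E
```

```text
[-2.03002097e+00  2.16004049e-03  1.39264193e-03]
[[ 0.62654754 -0.51381832  0.15      ]
 [ 0.29223462 -0.49614134  0.15      ]
 [ 0.57403358 -0.43690029  0.15      ]]
```

```bash
python3 - <<'E'
from h import *
d=cam("scene"); crop(d,300,180,320,220,2.4,"s5.png")
d2=cam("top"); crop(d2,480,90,160,220,2.7,"t5.png")
for z in(.05,.1,.15,.2,.25,.3):
    P=p2w(d2,[(505,178),(515,300),(527,133)],z); print(z,P.round(3)[:,:2].tolist(),w2p(d,P).round(0).tolist())
E
```

```text
0.05 [[0.641, -0.558], [0.287, -0.54], [0.779, -0.647]] [[450.0, 321.0], [314.0, 389.0], [523.0, 322.0]]
0.1 [[0.63, -0.535], [0.29, -0.518], [0.762, -0.621]] [[443.0, 301.0], [309.0, 365.0], [514.0, 302.0]]
0.15 [[0.618, -0.513], [0.292, -0.496], [0.745, -0.595]] [[435.0, 281.0], [304.0, 340.0], [504.0, 282.0]]
0.2 [[0.606, -0.49], [0.295, -0.474], [0.728, -0.569]] [[427.0, 260.0], [298.0, 315.0], [494.0, 261.0]]
0.25 [[0.595, -0.468], [0.297, -0.453], [0.711, -0.543]] [[419.0, 239.0], [293.0, 289.0], [484.0, 239.0]]
0.3 [[0.583, -0.445], [0.299, -0.431], [0.694, -0.517]] [[410.0, 216.0], [288.0, 262.0], [473.0, 217.0]]
```

View pics/s5.png

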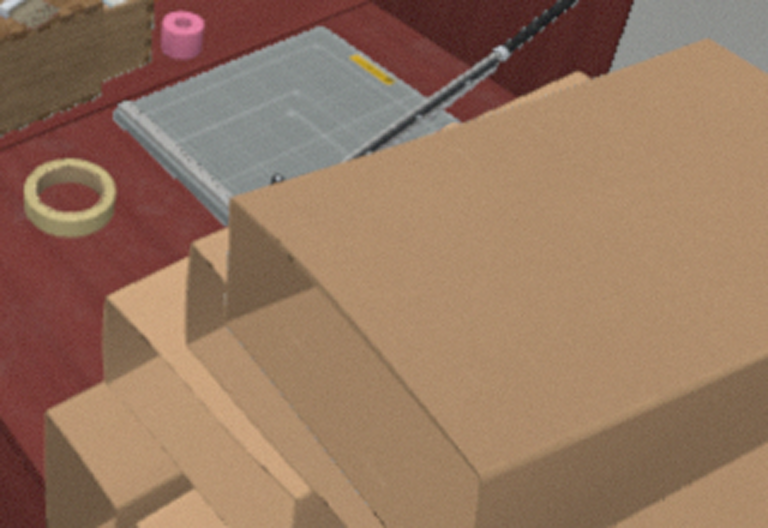

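View pics/t5.png

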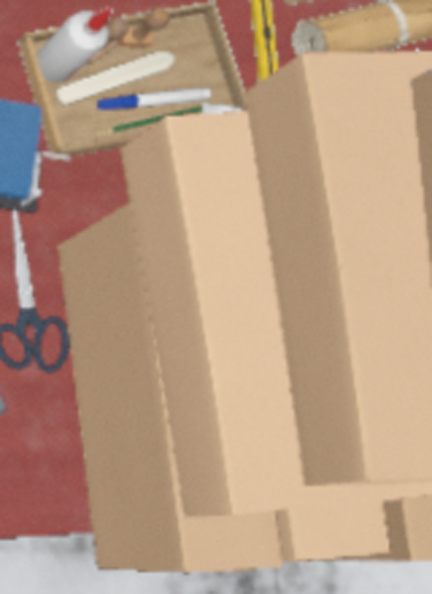

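>>> {"name": "drive_tool", "arguments": {"commands": [{"dx": 3, "dy": -651, "dz": -14.5, "wx": -2.03, "wy": 0.002, "wz": 0.001}, {"dx": 3, "dy": -651, "dz": -14.5, "wx": -2.03, "wy": 0.002, "wz": 0.001}, {"dx": 3, "dy": -651, "dz": -14.5, "wx": -2.03, "wy": 0.002, "wz": 0.001}, {"dx": 3, "dy": -651, "dz": -14.5, "wx": -2.03, "wy": 0.002, "wz": 0.001}, {"dx": 3, "dy": -651, "dz": -14.5, "wx": -2.03, "wy": 0.002, "wz": 0.001}, {"dx": 3, "dy": -651, "dz": -14.5, "wx": -2.03, "wy": 0.002, "wz": 0.001}, {"dx": 3, "dy": -651, "dz": -14.5, "wx": -2.03, "wy": 0.002, "wz": 0.001}, {"dx": 3, "dy": -651, "dz": -14.5, "wx": -2.03, "wy": 0.002, "wz": 0.001}, {"dx": 3, "dy": -651, "dz": -14.5, "wx": -2.03, "wy": 0.002, "wz": 0.001}, {"dx": 3, "dy": -651, "dz": -14.5, "wx": -2.03, "wy": 0.002, "wz": 0.001}, {"dx": 3, "dy": -651, "dz": -14.5, "wx": -2.03, "wy": 0.002, "wz": 0.001}, {"dx": 3, "dy": -651, "dz": -14.5, "wx": -2.03, "wy": 0.002, "wz": 0.001}, {"dx": 3, "dy": -651, "dz": -14.5, "wx": -2.03, "wy": 0.002, "wz": 0.001}, {"dx": 3, "dy": -651, "dz": -14.5, "wx": -2.03, "wy": 0.002, "wz": 0.001}], "fingers": 0.55}}

```text
t: 10.85
ee_pos: [0.5095, -0.4235, 0.2455]
orientation: [-0.597, 0.378, 0.599, 0.377]
contact_force: [1.0, 0.2, -0.2]
gripper_width: 0.0471
```

```bash
python3 - <<'E'
from h import *
delta([(.5115,-.4235,.031,2.017)])
d=cam("top"); crop(d,360,180,140,110,5.5,"t6.png"); crop(d,165,195,100,90,6.5,"t6b.png")
E
```

```text
t 10.85 p [ 0.5095 -0.4235  0.2455] phi 2.016 tilt [-2.7e-03  2.0e-04 -1.0e+00] q [-0.69  0.4   0.35  1.52 -0.   -1.14] w 0.0471 F [ 1.   0.2 -0.2]
(0.5115, -0.4235, 0.031) d mm [214.5  -2.4  -1.1] w [-0.001  0.001 -0.002]
```

View pics/t6.png

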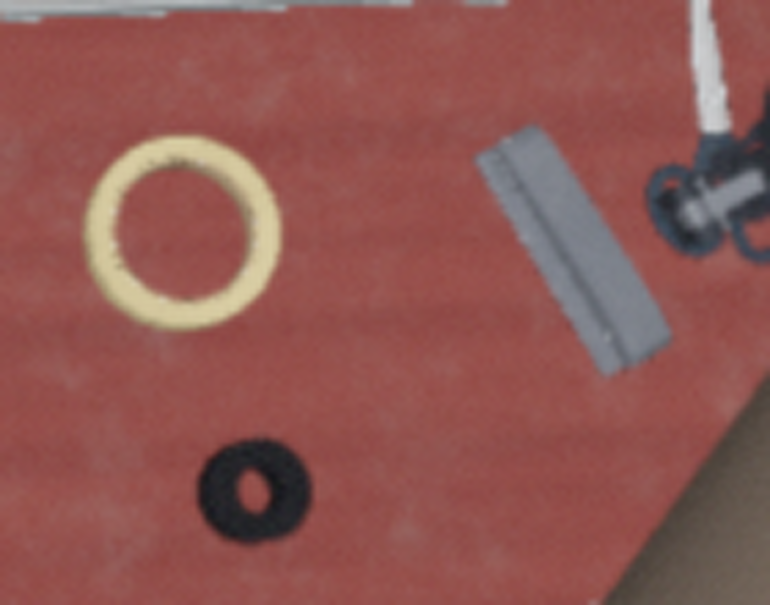

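View pics/t6b.png

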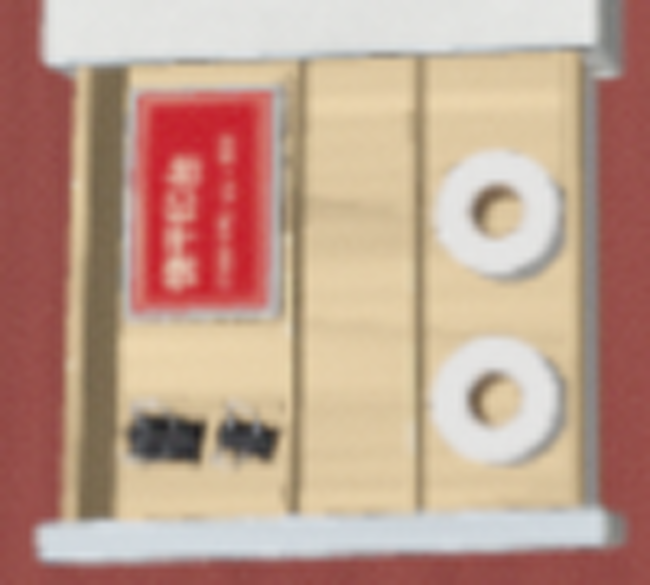

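>>> {"name": "drive_tool", "arguments": {"commands": [{"dx": 60, "dy": -2.4, "dz": -1, "wx": 0, "wy": 0, "wz": 0}, {"dx": 120, "dy": -2.4, "dz": -1, "wx": 0, "wy": 0, "wz": 0}, {"dx": 160, "dy": -2.4, "dz": -1, "wx": 0, "wy": 0, "wz": 0}, {"dx": 185, "dy": -2.4, "dz": -1, "wx": 0, "wy": 0, "wz": 0}, {"dx": 200, "dy": -2.4, "dz": -1, "wx": 0, "wy": 0, "wz": 0}, {"dx": 208, "dy": -2.4, "dz": -1, "wx": 0, "wy": 0, "wz": 0}, {"dx": 214, "dy": -2.4, "dz": -1, "wx": 0, "wy": 0, "wz": 0}, {"dx": 214, "dy": -2.4, "dz": -1, "wx": 0, "wy": 0, "wz": 0}, {"dx": 214, "dy": -2.4, "dz": -1, "wx": 0, "wy": 0, "wz": 0}]}}

```text
t: 12.02
ee_pos: [0.5122, -0.4249, 0.033]
orientation: [0.598, -0.378, -0.598, -0.376]
contact_force: [-0.4, 0.6, -1.1]
gripper_width: 0.0472
```

```bash
python3 - <<'E'
from h import *
delta([(.5115,-.4235,.031,2.017)])
d=cam("top"); crop(d,360,180,140,110,5.5,"t7.png")
E
```

```text
t 12.025 p [ 0.5122 -0.4249  0.033 ] phi 2.0169 tilt [-6.0e-04 -1.8e-03 -1.0e+00] q [-0.69  0.45 -0.05  1.07 -0.   -1.14] w 0.0472 F [-0.4  0.6 -1.1]
(0.5115, -0.4235, 0.031) d mm [2.  0.  1.5] w [-0.    -0.001 -0.001]
```

View pics/t7.png

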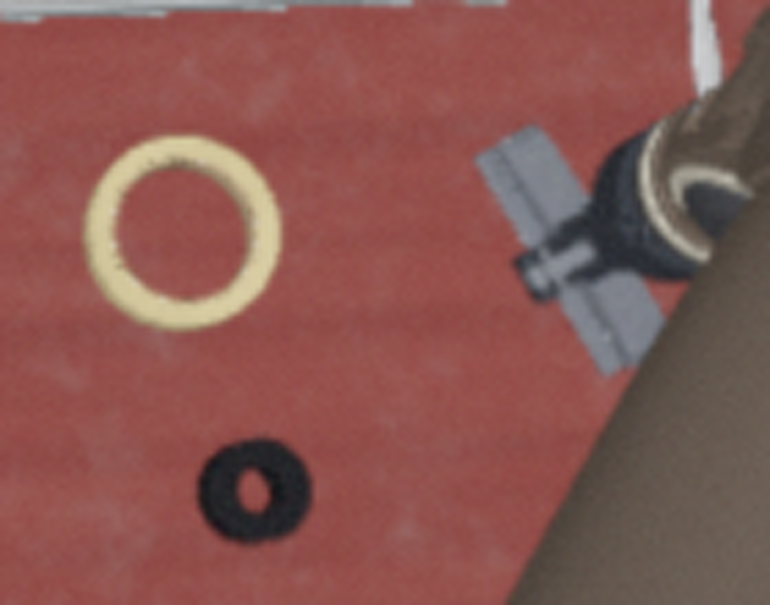

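>>> {"name": "drive_tool", "arguments": {"commands": [{"dx": 2, "dy": 0, "dz": 0.5, "wx": 0, "wy": 0, "wz": 0}, {"dx": 2, "dy": 0, "dz": 0.5, "wx": 0, "wy": 0, "wz": 0}, {"dx": 2, "dy": 0, "dz": 0.5, "wx": 0, "wy": 0, "wz": 0}, {"dx": 2, "dy": 0, "dz": 0.5, "wx": 0, "wy": 0, "wz": 0}, {"dx": 2, "dy": 0, "dz": 0.5, "wx": 0, "wy": 0, "wz": 0}, {"dx": 2, "dy": 0, "dz": 0.5, "wx": 0, "wy": 0, "wz": 0}], "fingers": 0}}

```text
t: 12.82
ee_pos: [0.512, -0.4245, 0.0307]
orientation: [0.598, -0.378, -0.598, -0.376]
contact_force: [0.3, -2.4, 4.4]
gripper_width: 0.0245
```

```bash
python3 - <<'E'
from h import *
delta([(.495,.2915,.26,1.5574)])
d=cam("top"); crop(d,360,180,140,110,5.5,"t8.png")
E
```

```text
t 12.825 p [ 0.512  -0.4245  0.0307] phi 2.0169 tilt [-7.0e-04 -1.9e-03 -1.0e+00] q [-0.69  0.45 -0.05  1.07 -0.   -1.14] w 0.0245 F [ 0.3 -2.4  4.4]
(0.495, 0.2915, 0.26) d mm [-230.6 -293.3  652.9] w [ 0.46  -0.002 -0.001]
```

View pics/t8.png

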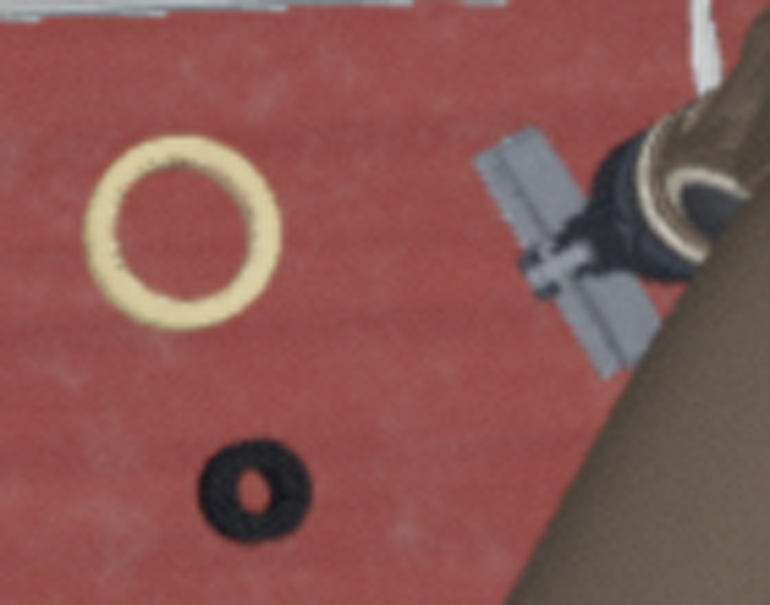

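>>> {"name": "drive_tool", "arguments": {"commands": [{"dx": -10, "dy": 0, "dz": 0, "wx": 0, "wy": 0, "wz": 0}, {"dx": -40, "dy": 0, "dz": 0, "wx": 0, "wy": 0, "wz": 0}, {"dx": -95, "dy": 0, "dz": 0, "wx": 0, "wy": 0, "wz": 0}, {"dx": -150, "dy": 0, "dz": 0, "wx": 0, "wy": 0, "wz": 0}, {"dx": -200, "dy": 0, "dz": 0, "wx": 0, "wy": 0, "wz": 0}, {"dx": -230, "dy": 0, "dz": 0, "wx": 0, "wy": 0, "wz": 0}, {"dx": -230, "dy": 0, "dz": 0, "wx": 0, "wy": 0, "wz": 0}, {"dx": -230, "dy": 0, "dz": 0, "wx": 0, "wy": 0, "wz": 0}]}}

```text
t: 13.88
ee_pos: [0.5115, -0.4233, 0.2579]
orientation: [-0.597, 0.377, 0.6, 0.377]
contact_force: [0.0, 0.0, -3.8]
gripper_width: 0.0246
```

```bash
python3 - <<'E'
from h import *
delta([(.495,.2915,.26,1.5574)])
d=cam("top"); crop(d,360,180,140,110,5.5,"t9.png")
E
```

```text
t 13.875 p [ 0.5115 -0.4233  0.2579] phi 2.0171 tilt [-0.0042  0.0014 -1.    ] q [-0.69  0.41  0.39  1.56 -0.   -1.14] w 0.0246 F [ 0.   0.  -3.8]
(0.495, 0.2915, 0.26) d mm [  -1.1 -293.7  652. ] w [ 0.46   0.002 -0.004]
```

View pics/t9.png

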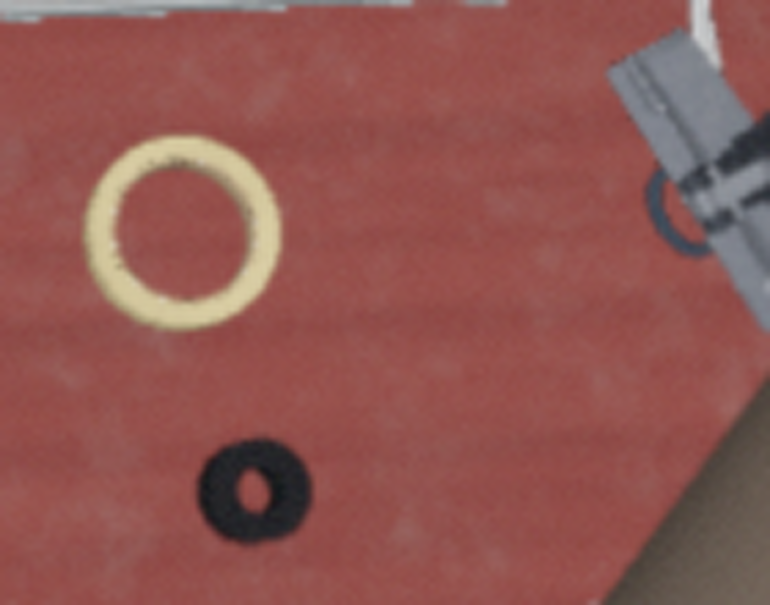

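>>> {"name": "drive_tool", "arguments": {"commands": [{"dx": 0, "dy": -12, "dz": 26, "wx": 0.02, "wy": 0, "wz": 0}, {"dx": 0, "dy": -30, "dz": 65, "wx": 0.05, "wy": 0, "wz": 0}, {"dx": -1, "dy": -293.7, "dz": 652, "wx": 0.46, "wy": 0.002, "wz": -0.004}, {"dx": -1, "dy": -293.7, "dz": 652, "wx": 0.46, "wy": 0.002, "wz": -0.004}, {"dx": -1, "dy": -293.7, "dz": 652, "wx": 0.46, "wy": 0.002, "wz": -0.004}, {"dx": -1, "dy": -293.7, "dz": 652, "wx": 0.46, "wy": 0.002, "wz": -0.004}, {"dx": -1, "dy": -293.7, "dz": 652, "wx": 0.46, "wy": 0.002, "wz": -0.004}, {"dx": -1, "dy": -293.7, "dz": 652, "wx": 0.46, "wy": 0.002, "wz": -0.004}, {"dx": -1, "dy": -293.7, "dz": 652, "wx": 0.46, "wy": 0.002, "wz": -0.004}, {"dx": -1, "dy": -293.7, "dz": 652, "wx": 0.46, "wy": 0.002, "wz": -0.004}, {"dx": -1, "dy": -293.7, "dz": 652, "wx": 0.46, "wy": 0.002, "wz": -0.004}, {"dx": -1, "dy": -293.7, "dz": 652, "wx": 0.46, "wy": 0.002, "wz": -0.004}, {"dx": -1, "dy": -293.7, "dz": 652, "wx": 0.46, "wy": 0.002, "wz": -0.004}, {"dx": -1, "dy": -293.7, "dz": 652, "wx": 0.46, "wy": 0.002, "wz": -0.004}, {"dx": -1, "dy": -293.7, "dz": 652, "wx": 0.46, "wy": 0.002, "wz": -0.004}, {"dx": -1, "dy": -293.7, "dz": 652, "wx": 0.46, "wy": 0.002, "wz": -0.004}, {"dx": -1, "dy": -293.7, "dz": 652, "wx": 0.46, "wy": 0.002, "wz": -0.004}]}}

```text
t: 16.05
ee_pos: [0.4958, 0.29, 0.2608]
orientation: [-0.497, 0.504, 0.495, 0.504]
contact_force: [-1.2, -0.9, -3.2]
gripper_width: 0.0243
```

```bash
python3 - <<'E'
from h import *
delta([(.495,.2915,.045,1.5574)])
d=cam("top"); crop(d,165,170,120,115,5.5,"t10.png")
d=cam("scene"); crop(d,180,35,170,140,4.5,"s10.png")
E
```

```text
t 16.05 p [0.4958 0.29   0.2608] phi 1.5553 tilt [ 0.0031 -0.0019 -1.    ] q [ 0.53  0.22  0.14  1.49 -0.    0.55] w 0.0243 F [-1.2 -0.9 -3.2]
(0.495, 0.2915, 0.045) d mm [215.8   1.5   1.9] w [-0.002 -0.002  0.003]
```

View pics/t10.png

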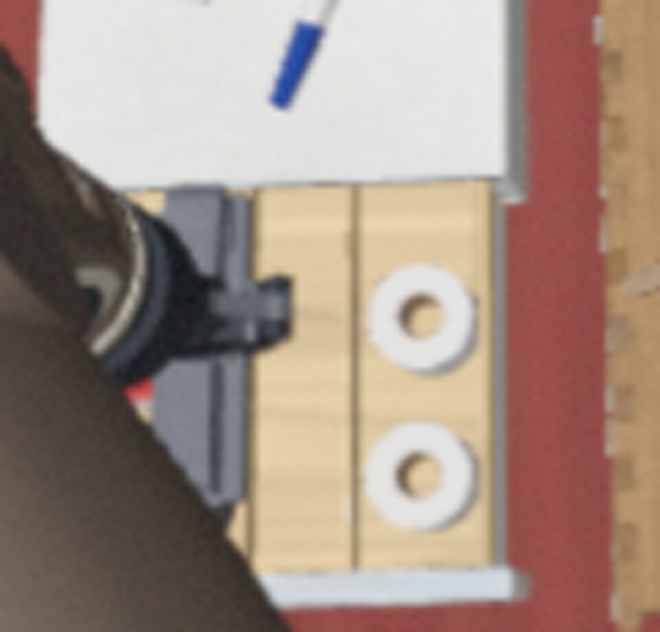

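View pics/s10.png

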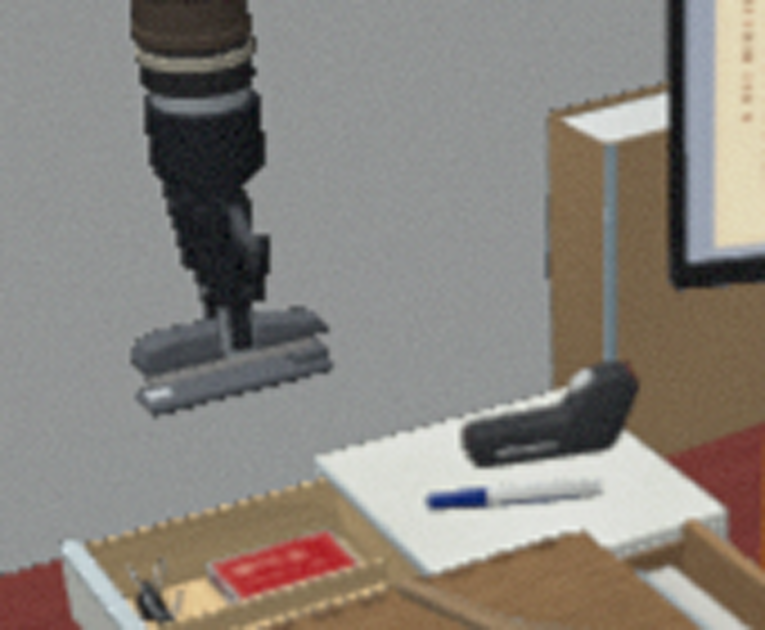

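>>> {"name": "drive_tool", "arguments": {"commands": [{"dx": 40, "dy": 1.5, "dz": 1.5, "wx": -0.002, "wy": -0.002, "wz": 0.003}, {"dx": 80, "dy": 1.5, "dz": 1.5, "wx": -0.002, "wy": -0.002, "wz": 0.003}, {"dx": 115, "dy": 1.5, "dz": 1.5, "wx": -0.002, "wy": -0.002, "wz": 0.003}, {"dx": 135, "dy": 1.5, "dz": 1.5, "wx": -0.002, "wy": -0.002, "wz": 0.003}, {"dx": 145, "dy": 1.5, "dz": 1.5, "wx": -0.002, "wy": -0.002, "wz": 0.003}, {"dx": 145, "dy": 1.5, "dz": 1.5, "wx": -0.002, "wy": -0.002, "wz": 0.003}]}}

```text
t: 16.9
ee_pos: [0.4943, 0.292, 0.1153]
orientation: [-0.497, 0.503, 0.497, 0.503]
contact_force: [-0.7, -0.8, -3.2]
gripper_width: 0.0247
```

```bash
python3 - <<'E'
from h import *
delta([(.495,.2915,.045,1.5574)])
d=cam("top"); crop(d,165,170,120,115,5.5,"t11.png")
E
```

```text
t 16.9 p [0.4943 0.292  0.1153] phi 1.5588 tilt [-9.e-04 -4.e-04 -1.e+00] q [ 0.53  0.24 -0.15  1.18  0.    0.55] w 0.0247 F [-0.7 -0.8 -3.2]
(0.495, 0.2915, 0.045) d mm [70.3 -0.7 -0.5] w [ 0.001 -0.    -0.001]
```

View pics/t11.png

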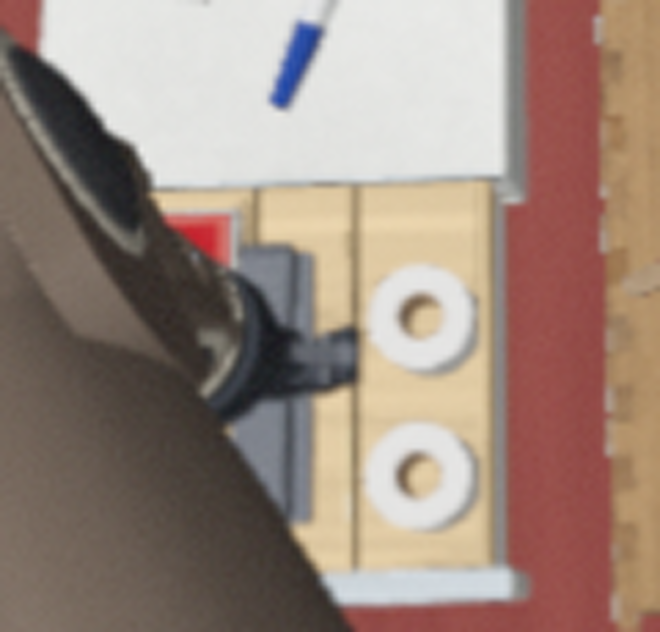

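>>> {"name": "drive_tool", "arguments": {"commands": [{"dx": 25, "dy": -0.5, "dz": -0.5, "wx": 0, "wy": 0, "wz": 0}, {"dx": 45, "dy": -0.5, "dz": -0.5, "wx": 0, "wy": 0, "wz": 0}, {"dx": 58, "dy": -0.5, "dz": -0.5, "wx": 0, "wy": 0, "wz": 0}, {"dx": 64, "dy": -0.5, "dz": -0.5, "wx": 0, "wy": 0, "wz": 0}, {"dx": 67, "dy": -0.5, "dz": -0.5, "wx": 0, "wy": 0, "wz": 0}, {"dx": 69, "dy": -0.5, "dz": -0.5, "wx": 0, "wy": 0, "wz": 0}, {"dx": 69, "dy": -0.5, "dz": -0.5, "wx": 0, "wy": 0, "wz": 0}]}}

```text
t: 17.82
ee_pos: [0.4951, 0.2919, 0.0469]
orientation: [-0.497, 0.503, 0.497, 0.503]
contact_force: [0.5, -0.0, -2.7]
gripper_width: 0.0247
```

>>> {"name": "drive_tool", "arguments": {"commands": [{"dx": 0.7, "dy": 0, "dz": 0, "wx": 0, "wy": 0, "wz": 0}, {"dx": 1.3, "dy": 0, "dz": 0, "wx": 0, "wy": 0, "wz": 0}, {"dx": 1.3, "dy": 0, "dz": 0, "wx": 0, "wy": 0, "wz": 0}]}}

```text
t: 18.2
ee_pos: [0.4949, 0.2918, 0.0452]
orientation: [-0.497, 0.503, 0.497, 0.503]
contact_force: [-0.0, -0.2, -2.4]
gripper_width: 0.0244
```

>>> {"name": "drive_tool", "arguments": {"commands": [{"dx": 0.7, "dy": 0, "dz": 0, "wx": 0, "wy": 0, "wz": 0}, {"dx": 1.2, "dy": 0, "dz": 0, "wx": 0, "wy": 0, "wz": 0}, {"dx": 1.2, "dy": 0, "dz": 0, "wx": 0, "wy": 0, "wz": 0}]}}

```text
t: 18.58
ee_pos: [0.495, 0.2918, 0.0447]
orientation: [-0.497, 0.503, 0.497, 0.503]
contact_force: [-1.7, -1.7, 5.1]
gripper_width: 0.0246
```

>>> {"name": "drive_tool", "arguments": {"commands": [{"dx": -0.7, "dy": 0, "dz": 0, "wx": 0, "wy": 0, "wz": 0}, {"dx": -0.7, "dy": 0, "dz": 0, "wx": 0, "wy": 0, "wz": 0}, {"dx": -0.7, "dy": 0, "dz": 0, "wx": 0, "wy": 0, "wz": 0}, {"dx": -0.7, "dy": 0, "dz": 0, "wx": 0, "wy": 0, "wz": 0}, {"dx": -10, "dy": 0, "dz": 0, "wx": 0, "wy": 0, "wz": 0}, {"dx": -40, "dy": 0, "dz": 0, "wx": 0, "wy": 0, "wz": 0}, {"dx": -95, "dy": 0, "dz": 0, "wx": 0, "wy": 0, "wz": 0}, {"dx": -125, "dy": 0, "dz": 0, "wx": 0, "wy": 0, "wz": 0}, {"dx": -125, "dy": 0, "dz": 0, "wx": 0, "wy": 0, "wz": 0}], "fingers": 0.43}}

```text
t: 19.7
ee_pos: [0.4964, 0.2926, 0.1728]
orientation: [-0.497, 0.501, 0.497, 0.505]
contact_force: [-0.2, 0.7, 0.2]
gripper_width: 0.0366
```

```bash
python3 - <<'E'
from h import *
delta([(.32,.2954,.17,1.5574),(.355,.2975,.034,1.5574),(.32,.2954,.17,-.0134)])
d=cam("scene"); crop(d,200,115,170,140,4.5,"s12.png")
d=cam("top"); crop(d,165,170,120,115,5.5,"t12.png")
E
```

```text
t 19.7 p [0.4964 0.2926 0.1728] phi 1.559 tilt [ 0.005   0.0031 -1.    ] q [ 0.53  0.22 -0.05  1.29  0.    0.54] w 0.0366 F [-0.2  0.7  0.2]
(0.32, 0.2954, 0.17) d mm [  1.9 176.5   0.7] w [0.002 0.003 0.005]
(0.355, 0.2975, 0.034) d mm [138.1 142.2   2.7] w [0.002 0.003 0.005]
(0.32, 0.2954, 0.17) d mm [  1.9 176.5   0.7] w [-1.569e+00 -1.000e-03  6.000e-03]
```

View pics/s12.png

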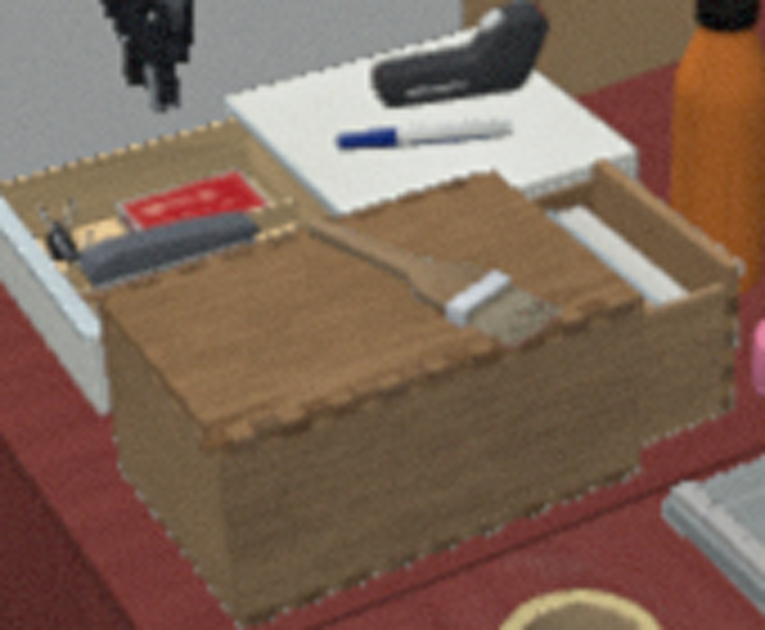

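View pics/t12.png

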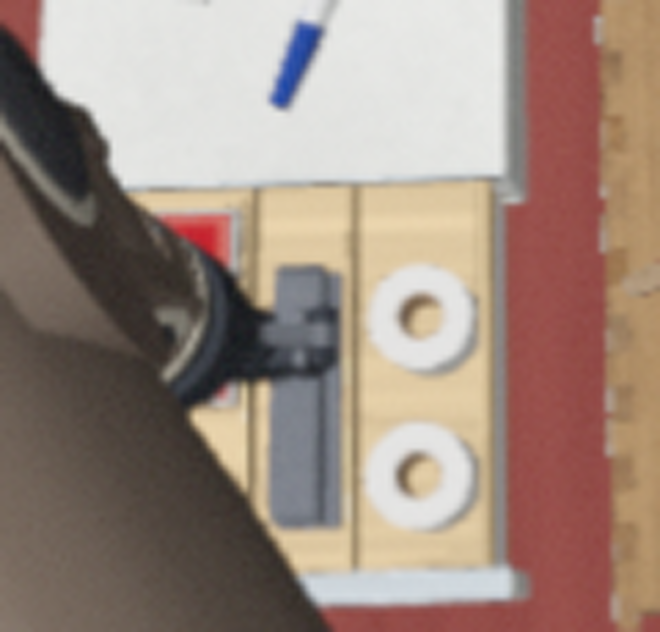

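>>> {"name": "drive_tool", "arguments": {"commands": [{"dx": 2, "dy": 50, "dz": 2.5, "wx": 0.002, "wy": 0.003, "wz": 0.005}, {"dx": 2, "dy": 100, "dz": 2.5, "wx": 0.002, "wy": 0.003, "wz": 0.005}, {"dx": 2, "dy": 150, "dz": 2.5, "wx": 0.002, "wy": 0.003, "wz": 0.005}, {"dx": 2, "dy": 153, "dz": 2.5, "wx": 0.002, "wy": 0.003, "wz": 0.005}, {"dx": 2, "dy": 153, "dz": 2.5, "wx": 0.002, "wy": 0.003, "wz": 0.005}, {"dx": 45, "dy": 153, "dz": 2.5, "wx": 0.002, "wy": 0.003, "wz": 0.005}, {"dx": 95, "dy": 153, "dz": 2.5, "wx": 0.002, "wy": 0.003, "wz": 0.005}, {"dx": 125, "dy": 153, "dz": 2.5, "wx": 0.002, "wy": 0.003, "wz": 0.005}, {"dx": 138, "dy": 153, "dz": 2.5, "wx": 0.002, "wy": 0.003, "wz": 0.005}, {"dx": 138, "dy": 153, "dz": 2.5, "wx": 0.002, "wy": 0.003, "wz": 0.005}], "fingers": 0}}

```text
t: 21.05
ee_pos: [0.3423, 0.2958, 0.0305]
orientation: [-0.496, 0.506, 0.497, 0.501]
contact_force: [-0.1, -0.2, 0.5]
gripper_width: -0.0002
```

```bash
python3 - <<'E'
from h import *
delta([(.375,.297,.034,1.5574),(.565,.2945,.034,1.5574),(.575,.2945,.034,1.5574)])
d=cam("top"); crop(d,155,170,120,125,5,"t13.png")
d=cam("scene"); crop(d,170,100,170,140,4.5,"s13.png")
E
```

```text
t 21.05 p [0.3423 0.2958 0.0305] phi 1.5562 tilt [-0.0065 -0.004  -1.    ] q [ 0.71  0.08 -0.54  0.95  0.    0.73] w -0.0002 F [-0.1 -0.2  0.5]
(0.375, 0.297, 0.034) d mm [ -3.7 -32.7   1.7] w [-0.001 -0.004 -0.006]
(0.565, 0.2945, 0.034) d mm [  -5.  -222.7    2. ] w [-0.001 -0.004 -0.006]
(0.575, 0.2945, 0.034) d mm [  -5.  -232.7    2.1] w [-0.001 -0.004 -0.006]
```

View pics/s13.png

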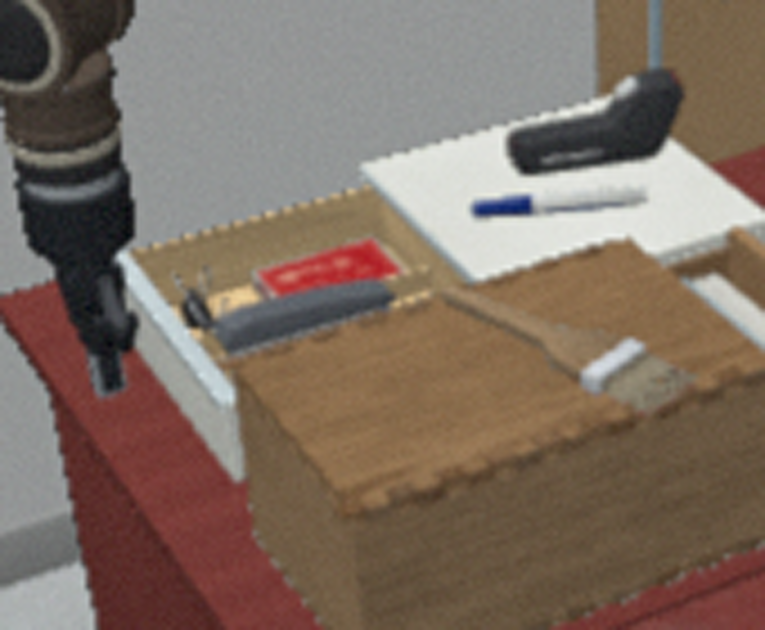

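View pics/t13.png

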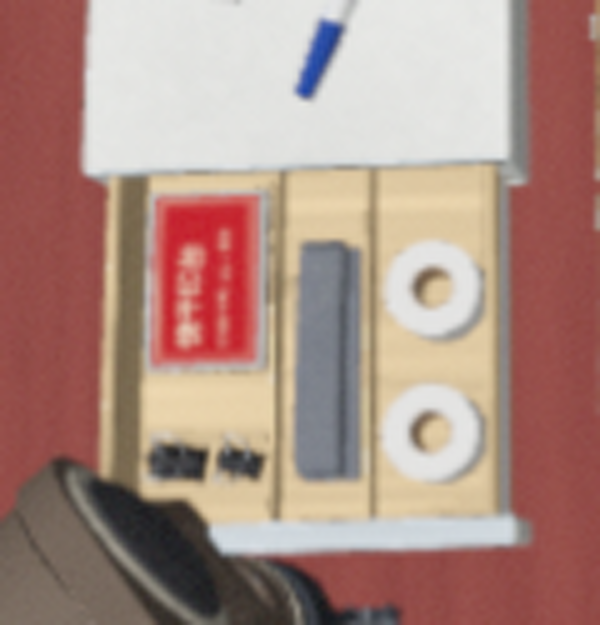

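>>> {"name": "drive_tool", "arguments": {"commands": [{"dx": -3.5, "dy": -10, "dz": 1.5, "wx": 0, "wy": -0.004, "wz": -0.006}, {"dx": -3.5, "dy": -22, "dz": 1.5, "wx": 0, "wy": -0.004, "wz": -0.006}, {"dx": -3.5, "dy": -28, "dz": 1.5, "wx": 0, "wy": -0.004, "wz": -0.006}, {"dx": -3.5, "dy": -32, "dz": 1.5, "wx": 0, "wy": -0.004, "wz": -0.006}, {"dx": -3.5, "dy": -36, "dz": 1.5, "wx": 0, "wy": -0.004, "wz": -0.006}, {"dx": -3.5, "dy": -40, "dz": 1.5, "wx": 0, "wy": -0.004, "wz": -0.006}, {"dx": -3.5, "dy": -45, "dz": 1.5, "wx": 0, "wy": -0.004, "wz": -0.006}, {"dx": -3.5, "dy": -50, "dz": 1.5, "wx": 0, "wy": -0.004, "wz": -0.006}, {"dx": -3.5, "dy": -55, "dz": 1.5, "wx": 0, "wy": -0.004, "wz": -0.006}, {"dx": -3.5, "dy": -60, "dz": 1.5, "wx": 0, "wy": -0.004, "wz": -0.006}]}}

```text
t: 22.4
ee_pos: [0.4023, 0.2967, 0.0342]
orientation: [-0.496, 0.503, 0.497, 0.504]
contact_force: [-2.2, -0.9, 0.8]
gripper_width: 0.0001
```

```bash
python3 - <<'E'
from h import *
delta([(.575,.2945,.034,1.5574)])
d=cam("top"); crop(d,155,170,120,125,5,"t14.png")
E
```

```text
t 22.4 p [0.4023 0.2967 0.0342] phi 1.5569 tilt [ 6.e-04  8.e-04 -1.e+00] q [ 0.64  0.16 -0.45  0.97  0.    0.65] w 0.0001 F [-2.2 -0.9  0.8]
(0.575, 0.2945, 0.034) d mm [   0.3 -172.7    0.2] w [-0.     0.001  0.001]
```

View pics/t14.png

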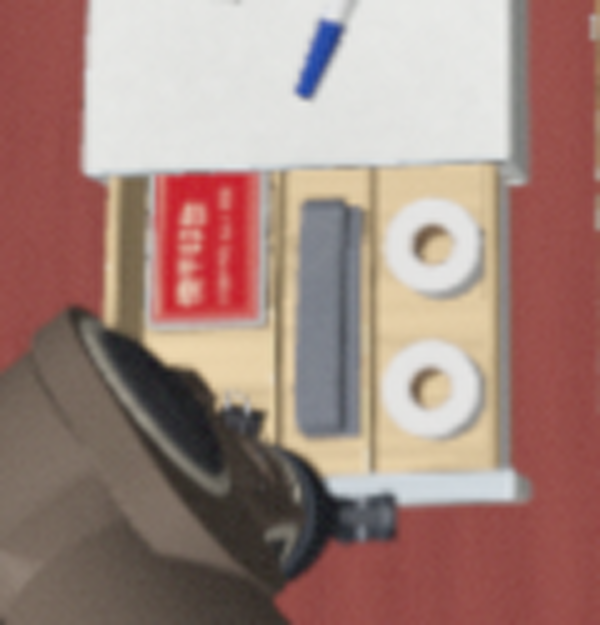

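Force is 2.2 N and everything is riding along. I'll keep pushing.

>>> {"name": "drive_tool", "arguments": {"commands": [{"dx": 0, "dy": -5, "dz": 0, "wx": 0, "wy": 0, "wz": 0}, {"dx": 0, "dy": -10, "dz": 0, "wx": 0, "wy": 0, "wz": 0}, {"dx": 0, "dy": -15, "dz": 0, "wx": 0, "wy": 0, "wz": 0}, {"dx": 0, "dy": -20, "dz": 0, "wx": 0, "wy": 0, "wz": 0}, {"dx": 0, "dy": -25, "dz": 0, "wx": 0, "wy": 0, "wz": 0}, {"dx": 0, "dy": -30, "dz": 0, "wx": 0, "wy": 0, "wz": 0}, {"dx": 0, "dy": -35, "dz": 0, "wx": 0, "wy": 0, "wz": 0}, {"dx": 0, "dy": -40, "dz": 0, "wx": 0, "wy": 0, "wz": 0}, {"dx": 0, "dy": -45, "dz": 0, "wx": 0, "wy": 0, "wz": 0}, {"dx": 0, "dy": -50, "dz": 0, "wx": 0, "wy": 0, "wz": 0}]}}

```text
t: 23.7
ee_pos: [0.4523, 0.2961, 0.0343]
orientation: [-0.496, 0.503, 0.497, 0.504]
contact_force: [-1.9, 0.9, -0.0]
gripper_width: 0.0001
```

>>> {"name": "drive_tool", "arguments": {"commands": [{"dx": 0, "dy": -5, "dz": 0, "wx": 0, "wy": 0, "wz": 0}, {"dx": 0, "dy": -10, "dz": 0, "wx": 0, "wy": 0, "wz": 0}, {"dx": 0, "dy": -15, "dz": 0, "wx": 0, "wy": 0, "wz": 0}, {"dx": 0, "dy": -20, "dz": 0, "wx": 0, "wy": 0, "wz": 0}, {"dx": 0, "dy": -25, "dz": 0, "wx": 0, "wy": 0, "wz": 0}, {"dx": 0, "dy": -30, "dz": 0, "wx": 0, "wy": 0, "wz": 0}, {"dx": 0, "dy": -35, "dz": 0, "wx": 0, "wy": 0, "wz": 0}, {"dx": 0, "dy": -40, "dz": 0, "wx": 0, "wy": 0, "wz": 0}, {"dx": 0, "dy": -45, "dz": 0, "wx": 0, "wy": 0, "wz": 0}, {"dx": 0, "dy": -50, "dz": 0, "wx": 0, "wy": 0, "wz": 0}]}}

```text
t: 24.95
ee_pos: [0.5023, 0.2954, 0.0343]
orientation: [-0.496, 0.503, 0.497, 0.504]
contact_force: [-1.9, 1.5, -0.9]
gripper_width: -0.0001
```

>>> {"name": "drive_tool", "arguments": {"commands": [{"dx": 0, "dy": -5, "dz": 0, "wx": 0, "wy": 0, "wz": 0}, {"dx": 0, "dy": -10, "dz": 0, "wx": 0, "wy": 0, "wz": 0}, {"dx": 0, "dy": -15, "dz": 0, "wx": 0, "wy": 0, "wz": 0}, {"dx": 0, "dy": -20, "dz": 0, "wx": 0, "wy": 0, "wz": 0}, {"dx": 0, "dy": -25, "dz": 0, "wx": 0, "wy": 0, "wz": 0}, {"dx": 0, "dy": -30, "dz": 0, "wx": 0, "wy": 0, "wz": 0}, {"dx": 0, "dy": -35, "dz": 0, "wx": 0, "wy": 0, "wz": 0}, {"dx": 0, "dy": -40, "dz": 0, "wx": 0, "wy": 0, "wz": 0}, {"dx": 0, "dy": -45, "dz": 0, "wx": 0, "wy": 0, "wz": 0}, {"dx": 0, "dy": -50, "dz": 0, "wx": 0, "wy": 0, "wz": 0}]}}

```text
t: 26.2
ee_pos: [0.5523, 0.2947, 0.0343]
orientation: [-0.496, 0.503, 0.497, 0.504]
contact_force: [-2.3, 1.8, -0.9]
gripper_width: -0.0003
```

```bash
python3 - <<'E'
from h import *
delta([(.575,.2945,.034,1.5574)])
d=cam("top"); crop(d,155,170,120,125,5,"t15.png")
d=cam("scene"); crop(d,170,100,170,140,4.5,"s15.png")
E
```

```text
t 26.2 p [0.5523 0.2947 0.0343] phi 1.557 tilt [ 6.e-04  9.e-04 -1.e+00] q [ 0.49  0.38 -0.15  1.04  0.    0.5 ] w -0.0003 F [-2.3  1.8 -0.9]
(0.575, 0.2945, 0.034) d mm [  0.3 -22.7   0.1] w [-0.     0.001  0.001]
```

View pics/t15.png

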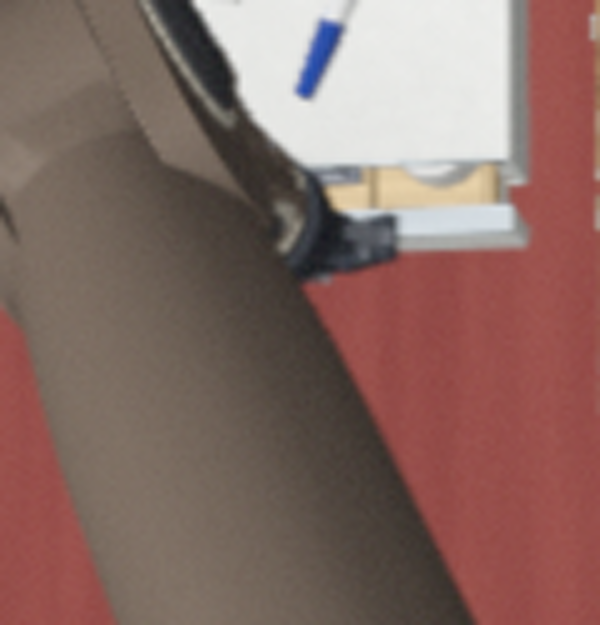

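View pics/s15.png

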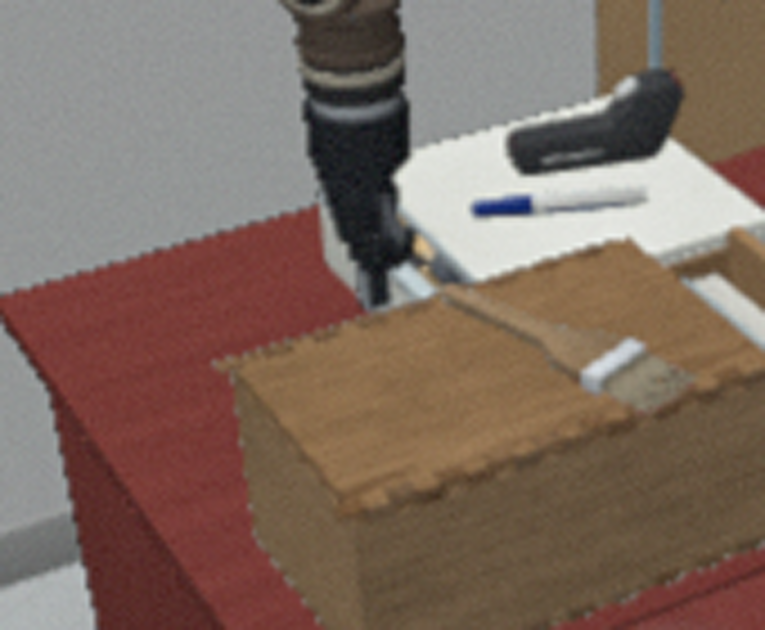

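>>> {"name": "drive_tool", "arguments": {"commands": [{"dx": 0, "dy": -3, "dz": 0, "wx": 0, "wy": 0, "wz": 0}, {"dx": 0, "dy": -6, "dz": 0, "wx": 0, "wy": 0, "wz": 0}, {"dx": 0, "dy": -9, "dz": 0, "wx": 0, "wy": 0, "wz": 0}, {"dx": 0, "dy": -11, "dz": 0, "wx": 0, "wy": 0, "wz": 0}, {"dx": 0, "dy": -13, "dz": 0, "wx": 0, "wy": 0, "wz": 0}, {"dx": 0, "dy": -15, "dz": 0, "wx": 0, "wy": 0, "wz": 0}, {"dx": 0, "dy": -16.5, "dz": 0, "wx": 0, "wy": 0, "wz": 0}, {"dx": 0, "dy": -18, "dz": 0, "wx": 0, "wy": 0, "wz": 0}]}}

```text
t: 27.3
ee_pos: [0.57, 0.2944, 0.0344]
orientation: [-0.496, 0.503, 0.497, 0.504]
contact_force: [-1.6, -0.4, 1.0]
gripper_width: -0.0001
```

>>> {"name": "drive_tool", "arguments": {"commands": [{"dx": 0, "dy": -0.8, "dz": 0, "wx": 0, "wy": 0, "wz": 0}, {"dx": 0, "dy": -1.6, "dz": 0, "wx": 0, "wy": 0, "wz": 0}, {"dx": 0, "dy": -2.4, "dz": 0, "wx": 0, "wy": 0, "wz": 0}]}}

```text
t: 27.68
ee_pos: [0.5724, 0.2944, 0.0344]
orientation: [-0.496, 0.503, 0.497, 0.504]
contact_force: [-2.3, -0.8, 1.5]
gripper_width: 0.0002
```

>>> {"name": "drive_tool", "arguments": {"commands": [{"dx": 0, "dy": -0.7, "dz": 0, "wx": 0, "wy": 0, "wz": 0}, {"dx": 0, "dy": -1.4, "dz": 0, "wx": 0, "wy": 0, "wz": 0}, {"dx": 0, "dy": -1.4, "dz": 0, "wx": 0, "wy": 0, "wz": 0}]}}

```text
t: 28.05
ee_pos: [0.5739, 0.2944, 0.0343]
orientation: [-0.497, 0.503, 0.497, 0.504]
contact_force: [-0.6, 0.1, 0.7]
gripper_width: -0.0001
```

>>> {"name": "drive_tool", "arguments": {"commands": [{"dx": 0, "dy": -0.7, "dz": 0, "wx": 0, "wy": 0, "wz": 0}, {"dx": 0, "dy": -1.2, "dz": 0, "wx": 0, "wy": 0, "wz": 0}, {"dx": 0, "dy": -1.2, "dz": 0, "wx": 0, "wy": 0, "wz": 0}]}}

```text
t: 28.42
ee_pos: [0.575, 0.2944, 0.0343]
orientation: [-0.496, 0.503, 0.497, 0.504]
contact_force: [-1.9, 0.0, 1.0]
gripper_width: -0.0002
```

>>> {"name": "drive_tool", "arguments": {"commands": [{"dx": 0, "dy": -0.7, "dz": 0, "wx": 0, "wy": 0, "wz": 0}, {"dx": 0, "dy": -1.2, "dz": 0, "wx": 0, "wy": 0, "wz": 0}, {"dx": 0, "dy": -1.2, "dz": 0, "wx": 0, "wy": 0, "wz": 0}]}}

```text
t: 28.8
ee_pos: [0.5763, 0.2943, 0.0344]
orientation: [-0.496, 0.503, 0.497, 0.504]
contact_force: [-2.2, -0.7, 0.5]
gripper_width: -0.0001
```

```bash
python3 - <<'E'
from h import *
d=cam("top"); crop(d,195,190,80,45,9,"t16.png")
E
```

```text
(no output)
```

View pics/t16.png

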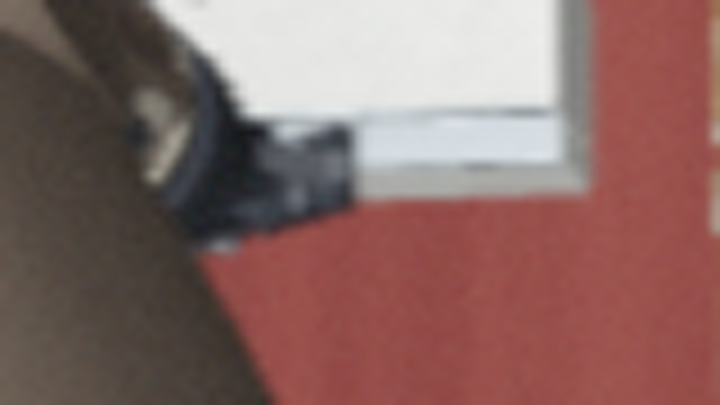

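Not at the stop yet: the force is still only friction, with a thin dark gap at crop row 112. I'll continue in small steps until the force rises.

>>> {"name": "drive_tool", "arguments": {"commands": [{"dx": 0, "dy": -0.7, "dz": 0, "wx": 0, "wy": 0, "wz": 0}, {"dx": 0, "dy": -1.2, "dz": 0, "wx": 0, "wy": 0, "wz": 0}, {"dx": 0, "dy": -1.2, "dz": 0, "wx": 0, "wy": 0, "wz": 0}]}}

```text
t: 29.22
ee_pos: [0.5765, 0.2943, 0.0344]
orientation: [-0.496, 0.503, 0.497, 0.503]
contact_force: [-5.5, -0.4, 2.8]
gripper_width: -0.0
```

>>> {"name": "drive_tool", "arguments": {"commands": [{"dx": 0, "dy": -0.7, "dz": 0, "wx": 0, "wy": 0, "wz": 0}, {"dx": 0, "dy": -1.2, "dz": 0, "wx": 0, "wy": 0, "wz": 0}, {"dx": 0, "dy": -1.2, "dz": 0, "wx": 0, "wy": 0, "wz": 0}]}}

```text
t: 29.6
ee_pos: [0.5765, 0.2943, 0.0344]
orientation: [-0.496, 0.504, 0.498, 0.503]
contact_force: [-10.0, -0.1, 5.8]
gripper_width: 0.0003
```

>>> {"name": "drive_tool", "arguments": {"commands": [{"dx": 0, "dy": 3, "dz": 0, "wx": 0, "wy": 0, "wz": 0}, {"dx": 0, "dy": 10, "dz": 0, "wx": 0, "wy": 0, "wz": 0}, {"dx": 0, "dy": 30, "dz": 0, "wx": 0, "wy": 0, "wz": 0}, {"dx": 0, "dy": 70, "dz": 0, "wx": 0, "wy": 0, "wz": 0}, {"dx": -40, "dy": 120, "dz": 0, "wx": 0, "wy": 0, "wz": 0}, {"dx": -90, "dy": 160, "dz": 0, "wx": 0, "wy": 0, "wz": 0}, {"dx": -140, "dy": 190, "dz": 0, "wx": 0, "wy": 0, "wz": 0}, {"dx": -140, "dy": 190, "dz": 0, "wx": 0, "wy": 0, "wz": 0}, {"dx": -140, "dy": 190, "dz": 0, "wx": 0, "wy": 0, "wz": 0}]}}

```text
t: 30.72
ee_pos: [0.3886, 0.297, 0.1743]
orientation: [-0.497, 0.502, 0.497, 0.504]
contact_force: [-0.5, -0.6, -1.0]
gripper_width: 0.0003
```

```bash
python3 - <<'E'
from h import *
delta([])
d=cam("top"); crop(d,155,170,120,125,5,"t17.png",[]) if 0 else crop(d,155,110,120,125,5,"t17.png")
cv2.imwrite("pics/full17.png",d["img"][:,:,::-1])
# front face outer top edge at slide 0 (local -0.119+0.2)
print(w2p(d,rt([.5055,.2954,-.0134],[(.081,.12,.071),(.081,-.12,.071)])))
d=cam("scene"); crop(d,170,100,170,140,4.5,"s17.png")
E
```

```text
t 30.725 p [0.3886 0.297  0.1743] phi 1.5573 tilt [ 0.002   0.0016 -1.    ] q [ 0.65  0.06 -0.23  1.27  0.    0.67] w 0.0003 F [-0.5 -0.6 -1. ]
[[173.98118348 209.78711267]
 [257.65635953 207.02851928]]
```

View pics/t17.png

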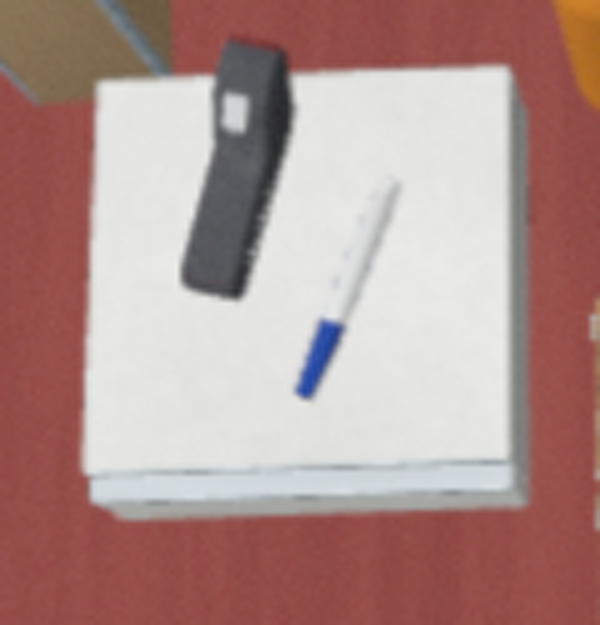

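View pics/s17.png

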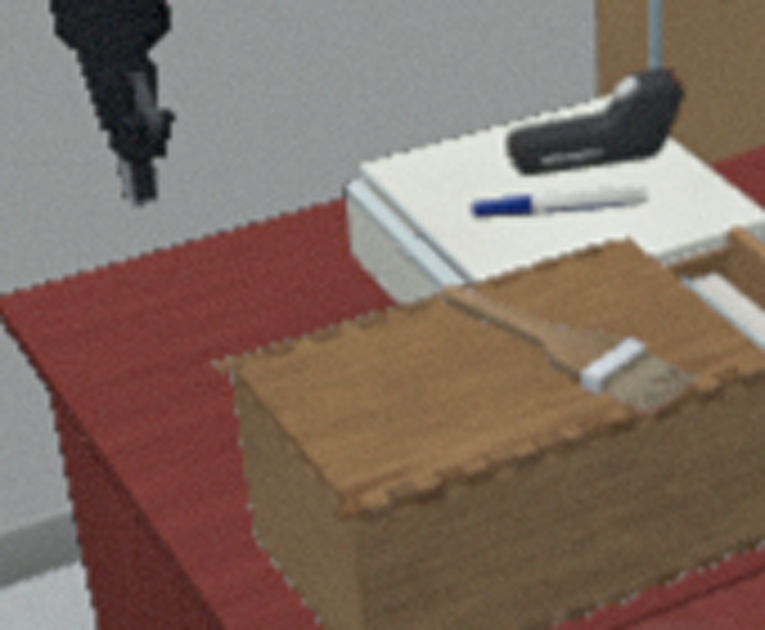

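View pics/full17.png

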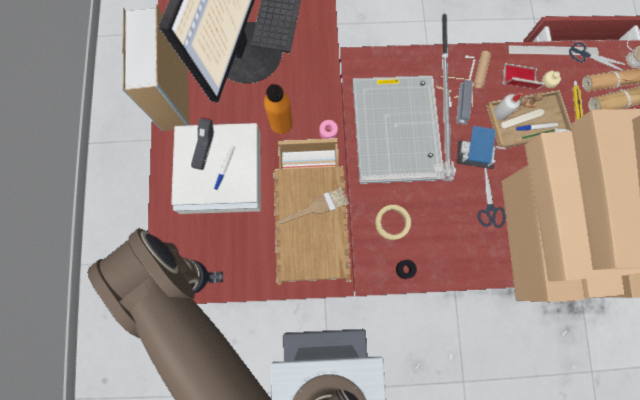

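```bash
python3 - <<'E'
from h import *
d=cam("top"); a=cv2.imread("pics/top0.png"); b=d["img"][:,:,::-1]
for u0,u1 in((205,205),(225,225),(245,245)):
    print(u0,"old",[int(x) for x in a[272:286,u0,2]],a[272:286,u0,0].tolist()); print("new",b[200:218,u1,0].tolist())
s=env.get_state();print(s["t"],s["contact_force"])
E
```

```text
205 old [223, 221, 211, 205, 202, 203, 205, 202, 169, 139, 143, 143, 142, 142] [163, 163, 176, 202, 213, 216, 219, 215, 174, 94, 72, 69, 67, 69]
new [224, 223, 220, 209, 199, 219, 220, 222, 219, 194, 168, 163, 153, 104, 72, 69, 69, 71]
225 old [221, 210, 200, 200, 201, 203, 202, 186, 155, 147, 147, 146, 149, 147] [160, 159, 186, 211, 214, 215, 214, 192, 129, 79, 72, 73, 73, 74]
new [223, 223, 215, 173, 214, 218, 221, 221, 215, 171, 165, 157, 121, 79, 77, 72, 72, 76]
245 old [208, 206, 203, 202, 203, 204, 202, 184, 149, 142, 140, 144, 143, 143] [153, 182, 213, 215, 216, 217, 212, 183, 99, 69, 68, 69, 69, 70]
new [225, 218, 189, 215, 220, 221, 222, 216, 151, 163, 162, 138, 80, 68, 69, 71, 71, 69]
30.875 [-0.00038963  0.03472259 -0.24081596]
```

```bash
python3 - <<'E'
from h import *
d=cam("top")
for u,o,n in((205,280.2,209.1),(225,279.4,208.55),(245,279.1,207.6)):
    P=p2w(d,[(u,o),(u,n)],.071); print(P[:,0].round(4),(P[1,0]-P[0,0]).round(4))
E
```

```text
[0.386  0.5859] 0.2
[0.3858 0.5849] 0.1991
[0.3842 0.5849] 0.2008
```

Measured travel is 0.200 m in three columns, so the drawer is fully home. I'm handing in.

```bash
python3 -c "
from bench import env
print(env.sign_off())"
```

```text
the job is handed in; nothing more can be done
None
```

The job is done and was handed in at about 31 s of the 70 s allowed.

1. **Roll:** I took the upper label roll off the lower one and stood it on the floor of the right bay, behind the lower roll. I felt the floor at the expected height with about 5 N.
2. **Stapler:** I gripped the near grey stapler across its arm, carried it over the card index and laid it flat along the middle bay. It also met the floor at the expected height, so its top should be about 6 mm below the rim.
3. **Drawer:** I pushed the front in with shut fingers, slowing towards the end. The force stayed near 2 N the whole way, which is just the drawer's friction, so nothing caught on the lip. At the stop it rose to 10 N.

**Last checks:**
- The top view gives a drawer travel of 0.199 to 0.201 m, which is fully home.
- The masking tape is where it was. The ink pad and clips stayed in their bay in every view before it closed.
- The gripper stands clear and touches nothing.

My first estimate of the front's final position was about 1 pixel (3 mm) off the model. The finer edge measurement and the end-stop contact settled it, and no check failed.

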